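# Set up a reflectance reading

## Task

Set up the reflectance stand for a reading: slide every aluminium spacer sleeve on the bench down over the upright shaft of the sample stand, and after them the black sample ring on top, red side up. Turn the lamp so that it points squarely at the shaft and tilt it 20 degrees nose-down from level, and turn the screen so that it faces straight to the robot's side, parallel to the bench's edge there, and leans back 30 degrees from upright. With all of that in place, press the green start button on the spectrometer fully down, and do not knock over or shove aside the other things on the bench.

Things in the scene. Friction and masses are not known exactly. Their poses are not given: they have to be found in the camera images.
- sleeve1: Spacer sleeve: plain aluminium ring lying flat, outside 60, bore 28, height 18; origin at the centre of its underside, z along the bore. Two or three of the four are present.
- sleeve2: Spacer sleeve: plain aluminium ring lying flat, outside 60, bore 28, height 18; origin at the centre of its underside, z along the bore. Two or three of the four are present.
- sleeve3: Spacer sleeve: plain aluminium ring lying flat, outside 60, bore 28, height 18; origin at the centre of its underside, z along the bore. Two or three of the four are present.
- sleeve4: Spacer sleeve: plain aluminium ring lying flat, outside 60, bore 28, height 18; origin at the centre of its underside, z along the bore. Two or three of the four are present.
- sample: Sample ring: black ring with dark red crumbs fixed on its top face, outside 60, bore 28, height 24 (27 with the crumbs); lies red side up; origin at the centre of its underside, z along the bore, up out of the red face.
- shaft_foot (a point): Where the steel shaft (22 dia, fixed, pointed top) of the sample stand rises from its wooden foot (100 x 100, 12 high, 12 above the bench); this point lies on the shaft's axis on the foot's top, z up. The shaft's tip is 86 above it; its top 10 are a cone narrowing from 22 to 10 dia.
- lamp_tilt (a joint): Lamp head's tilt, rad, 0 = level, positive = nose down, range -0.9 to 0.9; stiff, stays where left.
- lamp_axis (a point): On the lamp's upright swivel axis at the height of the tilt axis (170 above the bench); turns with the swivel: its x points level in the direction the lamp looks, y along the tilt axis, z up. The swivel (within 1.8 rad either way of its middle) is stiff and stays where left. The foot is a disc of 116 dia, 20 high.
- lamp_peg (a point): Centre, 10 below the top, of the lamp's orange upright swivel peg (16 dia, top 150 above the bench), on a lever behind the lamp, 110 from the swivel axis (at x = -110 of lamp_axis). Push or hold it to turn the lamp.
- lamp_bail (a point): Middle of the yellow round handle bar (12 dia, 60 clear between its two legs, along y) over the lamp head, 75 from the tilt axis, straight above it when level. The black head (56 dia) reaches 35 behind and 93 in front of the tilt axis. Moving the bar forward tilts the nose down.
- screen_tilt (a joint): Screen's lean, rad, 0 = upright, positive = top leaning back, away from the viewer, range -0.5 to 0.9; stiff.
- screen_axis (a point): On the screen's upright swivel axis at the height of the tilt axis (140 above the bench); turns with the swivel: the screen's face looks along -x, y lies along the tilt axis, z up. The swivel is stiff and stays where left. The foot is a disc of 120 dia, 18 high.
- screen_peg (a point): Centre, 8 below the top, of the screen's orange upright swivel peg (16 dia, top 103 above the bench), in front of the screen's face, 110 from the swivel axis (at x = -110 of screen_axis).
- screen_bail (a point): Middle of the yellow round handle bar (12 dia, 60 clear between its two legs, along y) over the screen's upper edge, 90 from the tilt axis, straight above it when upright. The screen is 190 wide, 114 high, 18 thick, centred on the tilt axis.
- bench (a point): A point on the bench top that never moves; its x points straight away from the robot's side, y along the bench's edge, z up.
- start (a joint): Travel of the green start button (32 dia) on the black spectrometer box (130 x 170, 60 high), m, 0 = out, 0.007 = fully down, about 4 N; springs back.
- start_top (a point): Centre of the start button's top face, z up.
- vial_rack: Bystander, not to be moved: blue rack of capped vials, 50 x 120 x 63; origin at the centre of its underside.
- beaker: Bystander, not to be moved: glass beaker, 72 dia x 85; origin at the centre of its underside.
- spatula: Bystander, not to be moved: steel spatula, 170 long, lying; origin at the centre of its underside.
- jar: Bystander, not to be moved: red jar with white lid, 66 dia x 75; origin at the centre of its underside.
- mouse: Bystander, not to be moved: black computer mouse, 100 x 60 x 30; origin at the centre of its underside.
Things that resemble listed ones, but are neither listed nor needed, are in the scene too. Leave any turquoise look-alike of the sleeve4 alone.

How it is judged:
On the way, in this order (a step that is already met when the one before it is completed fails the run):
1. every sleeve present is down on the shaft (horizontal distance between each of sleeve1, sleeve2, sleeve3, sleeve4 and shaft_foot below 0.008 m and z of each of sleeve1, sleeve2, sleeve3, sleeve4 in the frame of shaft_foot below 0.041 m and angle between the z axis of each of sleeve1, sleeve2, sleeve3, sleeve4 and the z axis of shaft_foot, either way round below 0.1 rad), for 0.2 s.
2. the sample ring is on the shaft on top of the sleeves (all of step 1 and horizontal distance between sample and shaft_foot below 0.008 m and z of sample in the frame of shaft_foot below 0.06 m and angle between sample's own z axis and vertical below 0.1 rad and z of each of sleeve1, sleeve2, sleeve3, sleeve4 in the frame of sample below -0.012 m), for 0.2 s.
3. start button pressed down while rings, lamp and screen are all in place (all of step 2 and value of joint start above 0.0055 m and y of shaft_foot in the frame of lamp_axis between -0.03 and 0.03 m and x of shaft_foot in the frame of lamp_axis above 0.1 m and value of joint lamp_tilt between 0.259 and 0.439 rad and angle between the x axis of screen_axis and the x axis of bench, either way round below 0.1 rad and value of joint screen_tilt between 0.434 and 0.614 rad), for 0.05 s.
At the end, for the whole second after the job is handed in: All sleeves present lie flat, stacked on the shaft (8 mm), sample ring on top, red up; lamp line passes within 30 mm of the shaft, nose 20 deg down (+-5); screen square to the bench (0.1 rad), facing the robot's side, leaning back 30 deg (+-5); button out again (all of step 2 and y of shaft_foot in the frame of lamp_axis between -0.03 and 0.03 m and x of shaft_foot in the frame of lamp_axis above 0.1 m and value of joint lamp_tilt between 0.259 and 0.439 rad and angle between the x axis of screen_axis and the x axis of bench, either way round below 0.1 rad and value of joint screen_tilt between 0.434 and 0.614 rad and value of joint start below 0.003 m and linear speed of sample below 0.02 m/s); the robot touches nothing.
It fails at once if a bystander was shoved more than 50 mm (distance of any of vial_rack, beaker, spatula, jar, mouse from where it was at the start of the episode above 0.05 m).
It fails at once if a bystander was knocked over (angle between any of vial_rack, beaker, jar, mouse's own z axis and vertical above 0.6 rad).
Of sleeve1, sleeve2, sleeve3, sleeve4 only 2 to 3 are there at a start; the rules pass over those that are not, and their reading is None.
At some moment in a run one of sleeve1, sleeve2, sleeve3, sleeve4, sample may be knocked a few centimetres aside while the robot is not near it.
Once in a run the grip may slacken for a moment while it holds something.
It also fails if it takes over 210 s, if anything falls off the work surface, if the arm or the gripper's body presses on something with over 40 N, if the wrist force passes 120 N, or if a joint passes its speed limit or range.

## Robot

A 7-joint arm with a two-finger parallel gripper is mounted at the origin on the work surface. World frame = base frame: x ahead of the robot, y to its left, z up, the work surface at z = 0. Lengths are in m, angles in rad, forces in N, time in s.
With the tool pointing down it reaches from about 0.4 to 0.925 m from the base axis. Payload 4.1 kg.
Tool frame: the origin (TCP) lies midway between the tips of the shut fingers; the grasp point (between the pads) lies 19 mm behind it (robot.grasp_offset is the distance from the TCP to the grasp point, in m); z points along the fingers, y is the line along which they close (so a half turn about z gives the same grasp; the last joint's range is limited). The gripper opens to 85 mm and grips with 20 to 120 N. Pads are 22 mm wide; open, the fingers measure 114 mm over their backs; the gripper's body (76 mm by 85 mm) begins 54 mm behind the grasp point. The pads swing forward as they close: fully open they stand 13 mm farther back than shut.
Start: joints at [1.058, 0.398, 0.045, 1.537, -0.019, 1.207, -0.051], TCP at [0.261, -0.595, 0.231] pointing down, gripper open.
Joint ranges: [-2.82, 2.82], [-0.49, 2.23], [-1.37, 1.46], [0, 2.46], [-1.36, 4.5], [0.23, 2], [-2.94, 2.94]. Speed limits (rad/s): [2.57, 2.57, 3.14, 3.14, 3.14, 3.14, 3.14].

## Interface

Orientations are given as a unit quaternion [w, x, y, z].
In Python, from bench import robot, eyes, workorder gives the robot as it stands.
- The arm moves only by the tool servo_tool, never from a script. Its argument "motion" is a list of rows, each a list of 7 numbers: the shift along the world's x, y, z each as a share of 400 mm, from -1 to 1, then the turn, a rotation vector about the world's x, y, z each as a share of 30 degrees, from -1 to 1, then the opening, from -1 (shut) to 1 (fully open). In form: [[dx, dy, dz, ax, ay, az, grip], ...]. A call has 1 to 20 rows; each row is the pose to reach, as a shift and turn from the pose commanded when the call began; what a row does not reach only later rows make up. A row lasts 1/10 s, in which the tool goes at most 50 mm and 8.59 degrees, less where a joint would pass 70% of its speed; a pose out of reach is approached as far as the arm can. A call with a number of a shift or a turn outside -1 to 1 is refused whole. A call with a gripper value outside its range is refused whole. The fingers move at their own pace and stop on an object; the grip force is fixed at half the most. Time passes only in rows, so rows that repeat a pose let the fingers close. It gives the time, the measured TCP pose, the force, the opening and the grip force at its end, in the units of the state.
- robot.observe(): the state, without advancing time (a new reading comes with each control period).
- eyes.snapshot(name): name is "side" or "top"; returns the picture (384x512x3 uint8, blue, green, red); there is no depth.
- eyes.camera_info(name): a dict with "fx", "fy", "cx", "cy" (pixels), "k1" (the pictures are not rectified: a ray, as slopes to the right and down, at radius r is drawn at 1 + k1 r^2 times it, then the intrinsics apply), "R" (3x3) and "t" (3): a world point X has camera coordinates R X + t. Camera axes: x right, y down, z forward; pixel columns grow to the right and rows downward; lengths in m; the calibration is good to about 2 mm. A picture is of the moment at which its call begins. camera_info takes no time and is no camera call.
- workorder.job_done(): hands the job in; it is judged then, once.
The state is a dict: "t": time; "joints": joint angles; "dq": joint speeds; "joint_efforts": joint torques, N m; "tcp_pos": TCP position; "orientation": TCP orientation; "force": force on the tool from outside, world axes, zero at the start; "wrist_torque": the same for the moment, N m; "opening": finger opening in m; "gripper_force": force on a finger pad.
Only numpy, scipy, OpenCV 4.12 (cv2) and the standard library are available. Lean on these libraries where they do the work, as an engineer would, in place of code of your own. Each camera call takes 0.05 s, during which the arm holds its last target. There are 200 camera calls.

## Working session

There is one attempt and no reset: what is moved stays moved. The work goes in short steps, Python scripts to look and compute and a tool call to move; the robot and the scene stay as the last step left them, time stands still between calls to the robot, and variables do not carry over. Pictures are saved under pics/ and viewed, at most 14 in all, crops included, and the job is handed in when it is done.

Besides the shell and the picture viewer there is one more tool, called after "Call:" as a command line: name --pt "numbers of a row" for each row, then --argument value for the rest. servo_tool: Moves the arm, as the interface text tells. Shift numbers are shares of 400 mm and turn numbers shares of 30 degrees, none past 1 either way. Its arguments: {"type":"object","properties":{"motion":{"type":"array","items":{"type":"array","items":{"type":"number","minimum":-1,"maximum":1}}}},"required":["motion"]}

```bash
mkdir -p pics; ls; cat > h.py <<'E'
import numpy as np, cv2
from bench import robot, eyes, workorder
def snap(n,f=None):
    im=eyes.snapshot(n)
    if f: cv2.imwrite('pics/'+f,im)
    return im
def ray(n,u,v):
    c=eyes.camera_info(n); K=np.array([[c['fx'],0,c['cx']],[0,c['fy'],c['cy']],[0,0,1.]])
    p=cv2.undistortPoints(np.array([[[u,v]]],float),K,np.array([c['k1'],0,0,0.]))[0,0]
    R=np.array(c['R']);t=np.array(c['t'])
    d=R.T@np.array([p[0],p[1],1]); return -R.T@t,d/np.linalg.norm(d)
def onz(n,u,v,z):
    o,d=ray(n,u,v); return o+d*(z-o[2])/d[2]
def tri(u1,v1,u2,v2):
    a,d=ray('top',u1,v1);b,e=ray('side',u2,v2)
    s=np.linalg.lstsq(np.c_[d,-e],b-a,rcond=None)[0]
    p,q=a+d*s[0],b+e*s[1]; return (p+q)/2,np.linalg.norm(p-q)
def proj(n,X):
    c=eyes.camera_info(n);K=np.array([[c['fx'],0,c['cx']],[0,c['fy'],c['cy']],[0,0,1.]])
    return cv2.projectPoints(np.array(X,float).reshape(-1,1,3),cv2.Rodrigues(np.array(c['R']))[0],np.array(c['t'],float),K,np.array([c['k1'],0,0,0.]))[0][:,0]
E
python3 - <<'E'
from h import *
for n in('top','side'):
    im=snap(n); cv2.imwrite(f'pics/{n}0.png',cv2.resize(im,(800,600),interpolation=cv2.INTER_CUBIC))
    c=eyes.camera_info(n); R=np.array(c['R']);print(n,c,'pos',-R.T@np.array(c['t']))
print(robot.observe())
E
```

```text
pics
top {'fx': 434.49932561653475, 'fy': 434.49932561653475, 'cx': 248.57599622377182, 'cy': 185.94592094362778, 'k1': -0.11963063606162573, 'R': array([[-0.00769326, -0.99985686, -0.01506883],
       [-0.99466294,  0.00920209, -0.10276652],
       [ 0.10289047,  0.0141978 , -0.99459136]]), 't': array([0.03059063, 0.52270933, 1.17334367])} pos [0.39942905 0.00911733 1.22117546]
side {'fx': 494.40314640010234, 'fy': 494.40314640010234, 'cx': 260.83923578467363, 'cy': 195.49334688935198, 'k1': -0.03956247804080159, 'R': array([[-0.99823787, -0.05710855, -0.01611757],
       [-0.01654829,  0.52875922, -0.84861054],
       [ 0.05698523, -0.84684845, -0.52877252]]), 't': array([0.47697443, 0.12664186, 1.57385026])} pos [0.38854342 1.29308893 0.94736606]
{'t': 0.1, 'joints': array([ 1.0580253 ,  0.39908682,  0.04505066,  1.53771028, -0.0186981 ,
        1.20690379, -0.05067943]), 'dq': array([-0.00123778, -0.00037864, -0.0008124 , -0.00268334,  0.00124583,
        0.00042472,  0.00031159]), 'joint_efforts': array([ 2.60284134e-03, -4.76265800e+01,  1.36923619e+00, -2.54952639e+01,
        1.18015293e-02,  4.94965483e-03,  1.01647731e-05]), 'tcp_pos': array([ 0.26113781, -0.59463903,  0.23040726]), 'orientation': array([-8.10441862e-04,  9.78662656e-01,  2.05471881e-01, -2.33331305e-04]), 'force': array([ 0.4503002 ,  0.12535324, -0.33477387]), 'wrist_torque': array([ 0.01483739,  0.00412256, -0.03335437]), 'gripper_force': 0.0, 'opening': 0.08554292843188138}
```

View pics/top0.png

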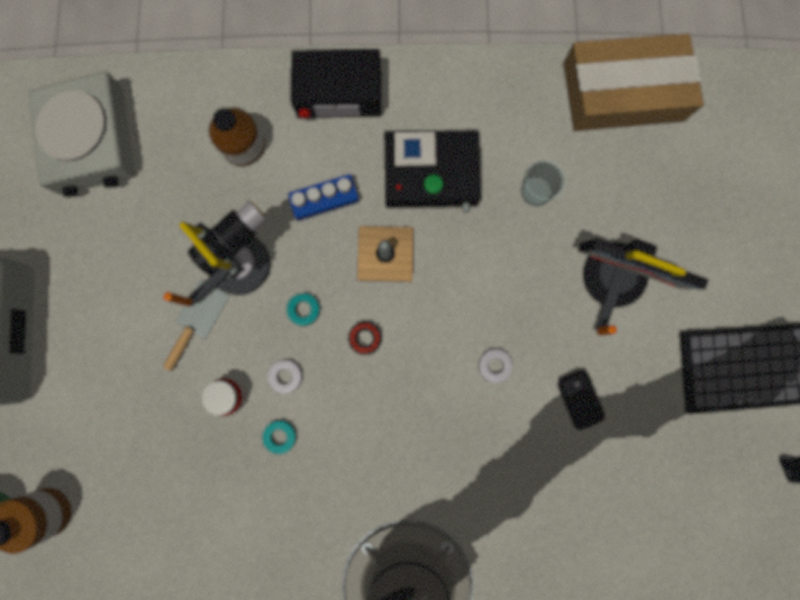

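View pics/side0.png

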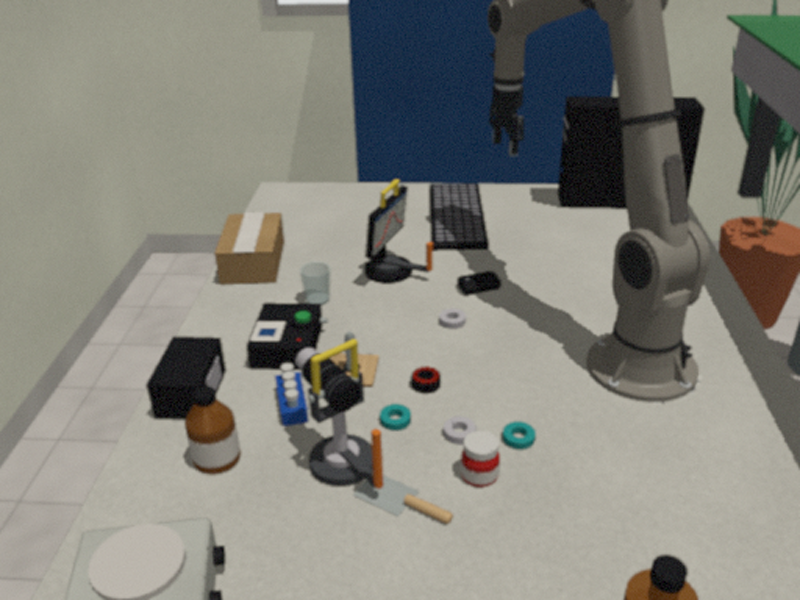

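The top view (800×600 scale) shows two aluminium sleeves at about (285,376) and (495,365), the sample at (365,338), the shaft at (386,252), and turquoise decoys at (303,309) and (280,436). The lamp is at left with its peg at (178,298). The screen is at right with its peg at (606,330), and the button is at (433,184). The side view shows no third sleeve.

```bash
cat >> h.py <<'E'
def hsvof(im): return cv2.cvtColor(im,cv2.COLOR_BGR2HSV)
RNG={'orange':((5,170,120),(16,255,255)),'yellow':((22,150,100),(34,255,255)),'green':((50,120,60),(75,255,255)),'wood':((10,70,120),(24,170,255)),'red':((0,110,40),(8,255,170)),'white':((0,0,175),(179,40,255)),'whitep':((110,6,150),(179,60,255))}
def blobs(im,c,amin=15):
    m=cv2.inRange(hsvof(im),*RNG[c]); out=[]
    for k in cv2.findContours(m,cv2.RETR_EXTERNAL,cv2.CHAIN_APPROX_NONE)[0]:
        h=cv2.contourArea(k)
        if h>=amin:
            (r)=cv2.minAreaRect(k); out.append((h,r,k))
    return sorted(out,key=lambda o:-o[0])
E
python3 - <<'E'
from h import *
for n in('top','side'):
    im=cv2.imread(f'pics/{n}0.png'); im=snap(n)
    np.save(n+'.npy',im)
    for c in RNG:
        for a,r,k in blobs(im,c)[:7]: print(n,c,a,np.round(r[0],1),np.round(r[1],1),round(r[2]), 'z0',np.round(onz(n,*r[0],0.0),3))
im=np.load('top.npy');h=hsvof(im)
for u,v in((182,232),(172,240),(182,241),(316,225),(234,207),(150,180)): print((u,v),h[v,u])
E
```

```text
top yellow 141.0 [421.2 168. ] [35.7  5.3] 21 z0 [ 0.573 -0.471  0.   ]
top yellow 133.0 [126.7 156.1] [34.2  5.3] 51 z0 [0.616 0.378 0.   ]
top green 108.0 [277.  117.5] [11.6 12.1] 63 z0 [ 0.723 -0.057  0.   ]
top wood 1169.5 [246.5 162. ] [34. 35.] 90 z0 [0.594 0.032 0.   ]
top wood 758.0 [411.6  62.1] [14.4 74.5] 85 z0 [ 0.892 -0.462  0.   ]
top wood 440.5 [403.7  30.7] [14.  70.6] 86 z0 [ 0.993 -0.446  0.   ]
top wood 133.0 [113.3 222.7] [ 5.7 29.6] 30 z0 [0.424 0.413 0.   ]
top red 273.5 [233.  215.5] [19. 18.] 90 z0 [0.443 0.071 0.   ]
top red 35.5 [194.  72.] [6. 8.] 90 z0 [0.864 0.185 0.   ]
top white 219.5 [139.6 254.7] [17.  17.4] 63 z0 [0.334 0.335 0.   ]
top whitep 57.5 [181.8 240.7] [18.3 17.5] 34 z0 [0.373 0.215 0.   ]
top whitep 34.5 [318.8 238. ] [ 9.2 17.5] 62 z0 [ 0.378 -0.169  0.   ]
top whitep 16.0 [159.  137.5] [3.5 7.8] 45 z0 [0.669 0.284 0.   ]
side orange 78.5 [408. 373.] [ 9.8 17. ] 63 z0 [0.108 0.536 0.   ]
side orange 78.5 [241.3 293. ] [36.1  3.4] 87 z0 [ 0.516  0.285 -0.   ]
side orange 41.0 [440.  378.5] [10.  9.] 0 z0 [0.038 0.548 0.   ]
side yellow 19
[... 691 characters left out ...]
[272. 240.] [10. 16.] 90 z0 [0.44  0.041 0.   ]
side white 41744.0 [324.5 270. ] [373. 226.] 0 z0 [0.282 0.18  0.   ]
side white 7289.0 [ 76.7 327.2] [112.9 154.4] 35 z0 [0.928 0.431 0.   ]
side white 5781.5 [158.7 186.2] [110.7 193.7] 23 z0 [ 0.879 -0.278  0.   ]
side white 4477.5 [349.8 163.3] [102.4  79.8] 15 z0 [ 0.146 -0.48   0.   ]
side white 641.0 [263.7 141.7] [24.7 49.8] 11 z0 [ 0.504 -0.67   0.   ]
side white 554.0 [ 83.5 234.3] [39.7 25.6] 3 z0 [1.056 0.033 0.   ]
side white 273.5 [446.6 207.4] [16.7 43.3] 6 z0 [-0.158 -0.166  0.   ]
(182, 232) [ 12   8 160]
(172, 240) [  0   8 161]
(182, 241) [ 23  32 145]
(316, 225) [  0   8 151]
(234, 207) [  2 162  99]
(150, 180) [120  12  62]
```

```bash
python3 - <<'E'
from h import *
t=np.load('top.npy');s=np.load('side.npy')
def crop(im,x,y,w=100,h=75): return cv2.resize(im[y:y+h,x:x+w],(400,300),interpolation=cv2.INTER_CUBIC)
cv2.imwrite('pics/comp.png',np.vstack([np.hstack([crop(t,95,125),crop(t,360,140)]),np.hstack([crop(s,180,200,140,105),crop(s,210,105)])]))
for c,b in(('s1',(160,220,205,262)),('s2',(296,215,340,255))):
    x0,y0,x1,y1=b; m=((hsvof(t)[y0:y1,x0:x1,1]<21)&(t[y0:y1,x0:x1,1]>120)).astype(np.uint8)
    k=max(cv2.findContours(m,cv2.RETR_EXTERNAL,cv2.CHAIN_APPROX_NONE)[0],key=cv2.contourArea)
    (x,y),r=cv2.minEnclosingCircle(k); e=cv2.fitEllipse(k); print(c,x+x0,y+y0,r,e,onz('top',e[0][0]+x0,e[0][1]+y0,.012))
m=cv2.inRange(hsvof(t),(0,60,20),(12,255,200)); m[:200]=0;m[232:]=0;m[:,:215]=0;m[:,250:]=0
k=max(cv2.findContours(m,0,1)[0],key=cv2.contourArea);e=cv2.fitEllipse(k);print('sample',e,onz('top',*e[0],.022))
print('foot',onz('top',246.5,162,.012))
print('green',onz('top',277,117.5,.065),tri(277,117.5,193.4,202.3))
print('jar',onz('top',139.6,254.7,.075))
for n,im in(('top',t),('side',s)):
    m=cv2.inRange(hsvof(im),(3,150,70),(17,255,255))
    for k in cv2.findContours(m,0,1)[0]:
        if cv2.contourArea(k)>8:
            r=cv2.minAreaRect(k);print(n,'or',np.round(cv2.boxPoints(r),1).tolist())
E
```

```text
s1 182.04098320007324 240.9098358154297 12.083552360534668 ((21.371042251586914, 20.998703002929688), (20.694448471069336, 22.45258903503418), 140.48257446289062) [0.37230308 0.2145126  0.012     ]
s2 316.0531921386719 234.06382942199707 12.123861312866211 ((20.851797103881836, 19.19264793395996), (21.176054000854492, 22.449235916137695), 108.11091613769531) [ 0.38831753 -0.16186366  0.012     ]
sample ((233.0695343017578, 215.960205078125), (19.935123443603516, 20.205463409423828), 26.737730026245117) [0.44064048 0.06965695 0.022     ]
foot [0.59234459 0.03170187 0.012     ]
green [ 0.70593397 -0.05332952  0.065     ] (array([ 0.70182979, -0.05274696,  0.07664184]), np.float64(0.0019714519513061354))
jar [0.33767991 0.31542212 0.075     ]
top or [[-0.0, 320.0], [22.0, 320.0], [22.0, 352.0], [0.0, 352.0]]
top or [[382.70001220703125, 209.60000610351562], [392.8999938964844, 208.1999969482422], [393.3999938964844, 211.89999389648438], [383.20001220703125, 213.39999389648438]]
top or [[232.8000030517578, 224.89999389648438], [234.10000610351562, 206.89999389648438], [242.60000610351562
[... 684 characters left out ...]
0610351562, 297.70001220703125], [130.89999389648438, 304.0]]
side or [[237.5, 275.1000061035156], [242.3000030517578, 274.8999938964844], [243.89999389648438, 311.0], [239.10000610351562, 311.20001220703125]]
side or [[116.9000015258789, 261.6000061035156], [145.5, 255.0], [150.89999389648438, 278.6000061035156], [122.30000305175781, 285.20001220703125]]
side or [[270.5, 243.60000610351562], [277.0, 236.0], [281.6000061035156, 240.0], [275.1000061035156, 247.5]]
side or [[271.8999938964844, 171.6999969482422], [274.20001220703125, 154.60000610351562], [277.1000061035156, 155.0], [274.8999938964844, 172.10000610351562]]
side or [[461.0, 140.0], [511.0, 140.0], [511.0, 208.0], [461.0, 208.0]]
```

View pics/comp.png

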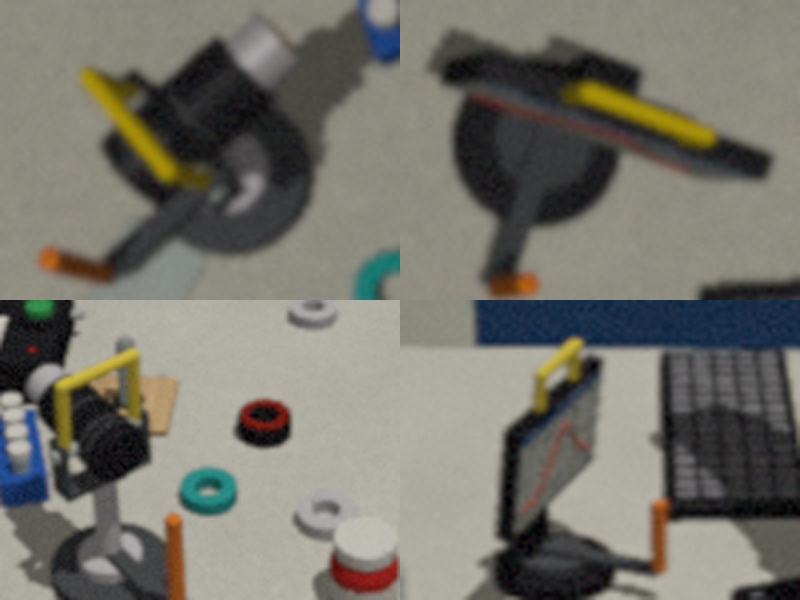

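The crops show the lamp bail running from (116,144) to (138,169.5) in top pixels, with the peg tip at (107,189.5). The screen bail runs from (404,163) to (438,174), with its peg tip at (391,211). The bright patch at the lamp post is the lamp's own hub.

```bash
python3 - <<'E'
from h import *
P={}
for n,a in dict(lpeg=(107.5,189.5,240.4,276),la=(116.3,143.8,201.7,230.1),lb=(138,169.5,227.3,219.3),speg=(391,210.7,275.6,156),sa=(403.8,163,245,124.5),sb=(438,174.3,253.8,116.3)).items():
    p,e=tri(*a);P[n]=p;print(n,np.round(p,4),round(e,4))
for k,z,a,b,pg in(('lamp',.17,'la','lb','lpeg'),('screen',.14,'sa','sb','speg')):
    m=(P[a]+P[b])/2;d=P[a]-P[b]; print(k,'bail mid',m,'len',np.linalg.norm(d),'bar dir deg',np.degrees(np.arctan2(d[1],d[0])))
# foot disc centres
t=np.load('top.npy')
for n,(u,v),z in(('lampfoot',(95+245/4,125+185/4),.02),('screenfoot',(360+137/4,140+143/4),.018)): print(n,onz('top',u,v,z))
print('shaft tip',onz('top',386*.64,246*.64,.098))
E
```

```text
lpeg [0.5042 0.3815 0.1462] 0.0014
la [0.6003 0.3296 0.2441] 0.0029
lb [0.5419 0.2777 0.2411] 0.0012
speg [ 0.4441 -0.3453  0.0988] 0.0063
sa [ 0.5517 -0.3401  0.2271] 0.0023
sb [ 0.5254 -0.423   0.2238] 0.0013
lamp bail mid [0.57111015 0.30362698 0.24261038] len 0.07822618671517773 bar dir deg 41.58106271926422
screen bail mid [ 0.53854028 -0.38153815  0.22545204] len 0.08708405255666192 bar dir deg 72.40044349273998
lampfoot [0.56767071 0.28578629 0.02      ]
screenfoot [ 0.54896428 -0.38415077  0.018     ]
shaft tip [0.5906906  0.02859532 0.098     ]
```

Call:
servo_tool --pt "0.3 1 0 0 0 -0.79 1" --pt "0.3 1 0 0 0 -0.79 1" --pt "0.3 1 0 0 0 -0.79 1" --pt "0.3 1 0 0 0 -0.79 1" --pt "0.3 1 0 0 0 -0.79 1" --pt "0.3 1 0 0 0 -0.79 1" --pt "0.3 1 0 0 0 -0.79 1" --pt "0.3 1 0 0 0 -0.79 1" --pt "0.3 1 0 0 0 -0.79 1" --pt "0.3 1 0 0 0 -0.79 1" --pt "0.3 1 -0.3 0 0 -0.79 1" --pt "0.3 1 -0.3 0 0 -0.79 1" --pt "0.3 1 -0.3 0 0 -0.79 1"

```text
t: 1.5
tcp_pos: [0.3778, -0.1953, 0.1076]
orientation: [-0.001, 1.0, -0.001, -0.003]
force: [-0.4, 0.5, 0.4]
opening: 0.0855
gripper_force: 0.0
```

Call:
servo_tool --pt "0.026 0.083 0 0 0 0 1" --pt "0.026 0.083 -0.1 0 0 0 1" --pt "0.026 0.083 -0.2 0 0 0 1" --pt "0.026 0.083 -0.25 0 0 0 1" --pt "0.026 0.083 -0.27 0 0 0 1" --pt "0.026 0.083 -0.27 0 0 0 1" --pt "0.026 0.083 -0.27 0 0 0 1"

```text
t: 2.2
tcp_pos: [0.3926, -0.1629, 0.0041]
orientation: [0.0, 1.0, -0.0, 0.001]
force: [0.2, -0.3, 0.7]
opening: 0.0854
gripper_force: 0.0
```

Call:
servo_tool --pt "0 0 0 0 0 0 -1" --pt "0 0 0 0 0 0 -1" --pt "0 0 0 0 0 0 -1" --pt "0 0 0 0 0 0 -1" --pt "0 0 0 0 0 0 -1" --pt "0 0 0 0 0 0 -1" --pt "0 0 0 0 0 0 -1" --pt "0 0 0 0 0 0 -1"

```text
t: 3.0
tcp_pos: [0.3928, -0.1623, 0.0053]
orientation: [0.001, 1.0, -0.0, 0.001]
force: [-2.9, 0.4, 14.3]
opening: 0.0571
gripper_force: 60.5
```

Call:
servo_tool --pt "0 0 0.1 0 0 0 -1" --pt "0 0 0.2 0 0 0 -1" --pt "0 0 0.3 0 0 0 -1" --pt "0 0 0.4 0 0 0 -1" --pt "0 0 0.4 0 0 0 -1" --pt "0 0 0.4 0 0 0 -1"

```text
t: 3.6
tcp_pos: [0.3922, -0.1622, 0.1644]
orientation: [0.001, 1.0, 0.0, 0.001]
force: [-0.5, 0.0, -2.2]
opening: 0.0571
gripper_force: 65.0
```

```bash
python3 - <<'E'
from h import *
t=snap('top');s=snap('side')
def crop(im,x,y,w=60,h=45): return cv2.resize(im[y:y+h,x:x+w],(400,300),interpolation=cv2.INTER_CUBIC)
pt=proj('top',[[.592,.031,.012],[.592,.031,.098]]);ps=proj('side',[[.592,.031,.012],[.592,.031,.098]])
tx,ty=215,140;sx,sy=200,200
C=[crop(t,tx,ty),crop(s,sx,sy)]
for im,p,x,y in((C[0],pt,tx,ty),(C[1],ps,sx,sy)):
    for q in p: cv2.drawMarker(im,(int((q[0]+.5-x)*400/60),int((q[1]+.5-y)*400/60)),(0,255,0),0,14,1)
p=proj('side',[robot.observe()['tcp_pos']])[0].astype(int);q=proj('top',[robot.observe()['tcp_pos']])[0].astype(int)
C+=[crop(t,q[0]-40,q[1]-30,80,60),crop(s,p[0]-40,p[1]-30,80,60)]
cv2.imwrite('pics/shaft.png',np.vstack([np.hstack(C[:2]),np.hstack(C[2:])]))
print(pt,ps,robot.observe()['tcp_pos'],robot.observe()['opening'])
E
```

```text
[[246.75013386 162.11846698]
 [246.11828146 156.95590786]] [[224.45926542 234.10334986]
 [222.92294309 211.67458401]] [ 0.39061365 -0.16164527  0.16234981] 0.05688088783939713
```

View pics/shaft.png

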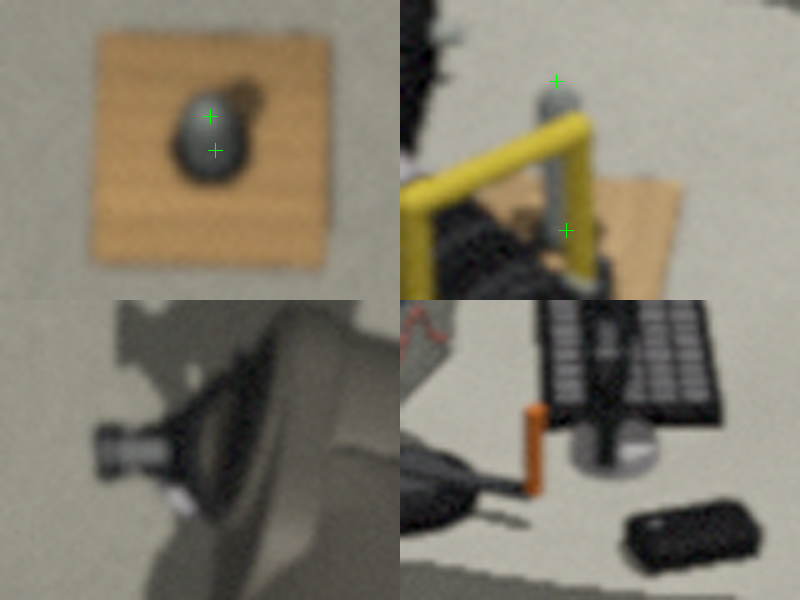

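The predicted shaft axis, about (0.592, 0.032), matches both views. The side view shows the held ring about 4 mm toward −x of the fingers, so I'll correct for that.

Call:
servo_tool --pt "0.5135 0.484 0 0 0 0 -1" --pt "0.5135 0.484 0 0 0 0 -1" --pt "0.5135 0.484 0 0 0 0 -1" --pt "0.5135 0.484 0 0 0 0 -1" --pt "0.5135 0.484 0 0 0 0 -1" --pt "0.5135 0.484 0 0 0 0 -1" --pt "0.5135 0.484 0 0 0 0 -1" --pt "0.5135 0.484 -0.06 0 0 0 -1" --pt "0.5135 0.484 -0.06 0 0 0 -1" --pt "0.5135 0.484 -0.06 0 0 0 -1" --pt "0.5135 0.484 -0.06 0 0 0 -1"

```text
t: 4.8
tcp_pos: [0.5971, 0.031, 0.1396]
orientation: [0.0, 1.0, -0.0, 0.0]
force: [0.7, -0.1, 0.0]
opening: 0.0568
gripper_force: 65.0
```

```bash
python3 - <<'E'
from h import *
t=snap('top');s=snap('side')
def crop(im,x,y,w=80,h=60): return cv2.resize(im[y:y+h,x:x+w],(400,300),interpolation=cv2.INTER_CUBIC)
cv2.imwrite('pics/over.png',np.hstack([crop(t,205,130),crop(s,190,175)]))
o=robot.observe();print(o['tcp_pos'],o['opening'])
E
```

```text
[0.5975438  0.03130567 0.14018654] 0.05715381127634225
```

View pics/over.png

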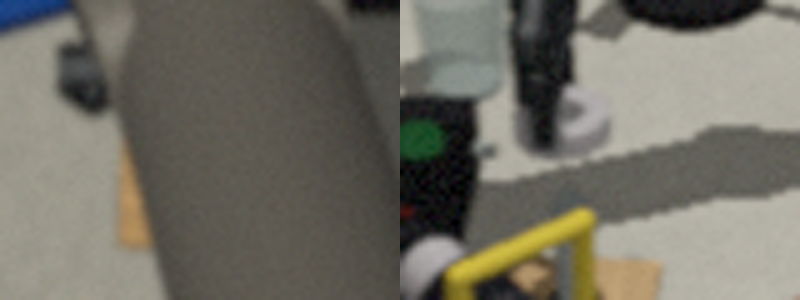

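Call:
servo_tool --pt "0 0 -0.06 0 0 0 -1" --pt "0 0 -0.1 0 0 0 -1" --pt "0 0 -0.13 0 0 0 -1" --pt "0 0 -0.16 0 0 0 -1" --pt "0 0 -0.16 0 0 0 -1"

```text
t: 5.4
tcp_pos: [0.5962, 0.0316, 0.074]
orientation: [0.0, 1.0, 0.0, -0.001]
force: [0.5, -0.4, -0.9]
opening: 0.0573
gripper_force: 65.0
```

Call:
servo_tool --pt "0 0 -0.04 0 0 0 -1" --pt "0 0 -0.08 0 0 0 -1" --pt "0 0 -0.08 0 0 0 -1" --pt "0 0 -0.08 0 0 0 1" --pt "0 0 -0.08 0 0 0 1" --pt "0 0 -0.08 0 0 0 1" --pt "0 0 -0.08 0 0 0 1" --pt "0 0 -0.08 0 0 0 1" --pt "0 0 0.1 0 0 0 1" --pt "0 0 0.2 0 0 0 1" --pt "0 0 0.3 0 0 0 1" --pt "0 0 0.3 0 0 0 1"

```text
t: 6.6
tcp_pos: [0.6021, 0.0325, 0.2036]
orientation: [-0.0, 1.0, 0.0, 0.008]
force: [0.8, 0.6, 0.9]
opening: 0.0854
gripper_force: 0.0
```

```bash
cat >> h.py <<'E'
def ringpix(t,b,sat=True):
    x0,y0,x1,y1=b; h=hsvof(t)[y0:y1,x0:x1]
    m=((h[...,1]<21)&(h[...,2]>120)) if sat else cv2.inRange(h,(0,60,20),(12,255,200))>0
    k=max(cv2.findContours(m.astype(np.uint8),0,1)[0],key=cv2.contourArea); e=cv2.fitEllipse(k); return e[0][0]+x0,e[0][1]+y0,e[1]
E
python3 - <<'E'
from h import *
t=snap('top','t3.png');s=snap('side','s3.png')
for b,f,z in(((160,220,205,262),1,.012),((210,195,255,235),0,.022)):
    try: u,v,e=ringpix(t,b,f);print(onz('top',u,v,z),e)
    except Exception as x: print(x)
cv2.imwrite('pics/v3.png',np.hstack([cv2.resize(t[120:300,80:330],(400,300)),cv2.resize(s[170:320,150:350],(400,300))]))
print(robot.observe()['tcp_pos'])
E
```

```text
[0.37271408 0.21423446 0.012     ] (21.46285057067871, 22.09320640563965)
[0.44033172 0.07100024 0.022     ] (18.778297424316406, 20.455453872680664)
[0.59822652 0.03174084 0.19735756]
```

View pics/v3.png

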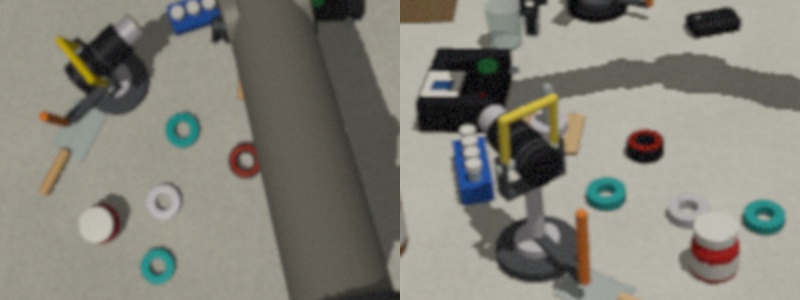

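The sleeve sits low on the shaft, visible behind the lamp bail. Sleeve 1 hasn't moved.

Call:
servo_tool --pt "-0.564 0.456 0 0 0 -1 1" --pt "-0.564 0.456 0 0 0 -1 1" --pt "-0.564 0.456 0 0 0 -1 1" --pt "-0.564 0.456 0 0 0 -1 1" --pt "-0.564 0.456 0 0 0 -1 1" --pt "-0.564 0.456 0 0 0 -1 1" --pt "-0.564 0.456 0 0 0 -1 1" --pt "-0.564 0.456 -0.2 0 0 -1 1" --pt "-0.564 0.456 -0.3 0 0 -1 1" --pt "-0.564 0.456 -0.3 0 0 -1 1" --pt "-0.564 0.456 -0.3 0 0 -1 1" --pt "-0.564 0.456 -0.3 0 0 -1 1"

```text
t: 7.9
tcp_pos: [0.3716, 0.2135, 0.0749]
orientation: [0.001, 0.966, -0.259, -0.001]
force: [0.6, -0.2, 0.4]
opening: 0.0855
gripper_force: 0.0
```

```bash
python3 -c "
from h import *
o=robot.observe();print(o['tcp_pos'],o['orientation'],o['joints'])"
```

```text
[0.37158105 0.21352626 0.07490277] [ 5.31122775e-04  9.65873815e-01 -2.59011612e-01 -6.89910253e-04] [-0.20779135  0.23103389 -0.45896843  2.19119381  0.14874979  0.74978087
 -2.86035144]
```

Call:
servo_tool --pt "0.003 0.002 -0.08 0 0 0 1" --pt "0.003 0.002 -0.14 0 0 0 1" --pt "0.003 0.002 -0.17 0 0 0 1" --pt "0.003 0.002 -0.17 0 0 0 1" --pt "0.003 0.002 -0.17 0 0 0 1" --pt "0.003 0.002 -0.17 0 0 0 -1" --pt "0.003 0.002 -0.17 0 0 0 -1" --pt "0.003 0.002 -0.17 0 0 0 -1" --pt "0.003 0.002 -0.17 0 0 0 -1" --pt "0.003 0.002 -0.17 0 0 0 -1" --pt "0.003 0.002 -0.17 0 0 0 -1" --pt "0.003 0.002 -0.17 0 0 0 -1" --pt "0.003 0.002 -0.17 0 0 0 -1"

```text
t: 9.2
tcp_pos: [0.3739, 0.2153, 0.0096]
orientation: [-0.0, 0.966, -0.259, 0.001]
force: [-3.3, -2.8, 17.8]
opening: 0.0564
gripper_force: 59.8
```

Call:
servo_tool --pt "0 0 0.1 0 0 0 -1" --pt "0 0 0.2 0 0 0 -1" --pt "0 0 0.3 0 0 0 -1" --pt "0 0 0.38 0 0 0 -1" --pt "0 0 0.38 0 0 0 -1" --pt "0.546 -0.456 0.38 0 0 1 -1" --pt "0.546 -0.456 0.38 0 0 1 -1" --pt "0.546 -0.456 0.38 0 0 1 -1" --pt "0.546 -0.456 0.38 0 0 1 -1" --pt "0.546 -0.456 0.38 0 0 1 -1" --pt "0.546 -0.456 0.38 0 0 1 -1" --pt "0.546 -0.456 0.38 0 0 1 -1" --pt "0.546 -0.456 0.38 0 0 1 -1" --pt "0.546 -0.456 0.38 0 0 1 -1" --pt "0.546 -0.456 0.38 0 0 1 -1"

```text
t: 10.7
tcp_pos: [0.59, 0.0341, 0.1592]
orientation: [-0.0, 1.0, 0.001, -0.0]
force: [-0.1, 1.2, -0.1]
opening: 0.056
gripper_force: 63.6
```

```bash
python3 - <<'E'
from h import *
o=robot.observe();p=o['tcp_pos'];print(p,o['opening'],o['joints'][6])
s=snap('side')
cv2.imwrite('pics/over2.png',cv2.resize(s[150:240,180:300],(800,600),interpolation=cv2.INTER_CUBIC))
print('ring expect',proj('side',[[.592,.032,p[2]+.002],[.592,.032,.098]]))
E
```

```text
[0.59003584 0.03407383 0.15919215] 0.05602577039982277 -1.7875962258982465
ring expect [[221.69754935 194.49378199]
 [222.88352766 211.85448946]]
```

View pics/over2.png

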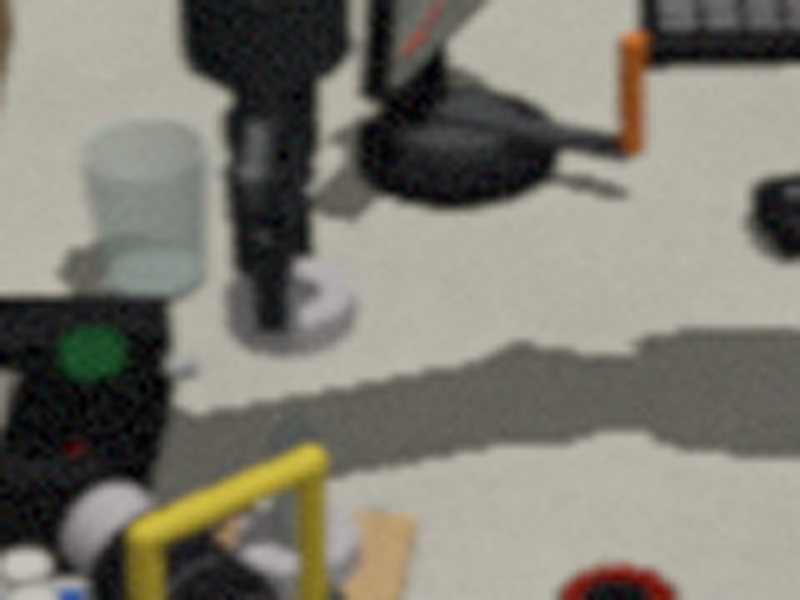

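The held ring is at (223.65,195.75) px and should be at about (221.7,194.5). That puts it 5–6 mm short in x, so I'll shift before lowering.

Call:
servo_tool --pt "0.014 -0.005 0 0 0 0 -1" --pt "0.014 -0.005 -0.04 0 0 0 -1" --pt "0.014 -0.005 -0.08 0 0 0 -1" --pt "0.014 -0.005 -0.12 0 0 0 -1" --pt "0.014 -0.005 -0.16 0 0 0 -1" --pt "0.014 -0.005 -0.2 0 0 0 -1" --pt "0.014 -0.005 -0.2 0 0 0 -1"

```text
t: 11.45
tcp_pos: [0.5945, 0.0318, 0.0772]
orientation: [-0.0, 1.0, 0.001, -0.003]
force: [-2.1, 1.9, -2.1]
opening: 0.0563
gripper_force: 63.9
```

Threaded, with no resistance. I'll lower it and release.

Call:
servo_tool --pt "0 0 -0.04 0 0 0 -1" --pt "0 0 -0.07 0 0 0 -1" --pt "0 0 -0.07 0 0 0 -1" --pt "0 0 -0.07 0 0 0 1" --pt "0 0 -0.07 0 0 0 1" --pt "0 0 -0.07 0 0 0 1" --pt "0 0 -0.07 0 0 0 1" --pt "0 0 -0.07 0 0 0 1" --pt "0 0 0.1 0 0 0 1" --pt "0 0 0.2 0 0 0 1" --pt "0 0 0.3 0 0 0 1" --pt "0 0 0.3 0 0 0 1" --pt "0 0 0.3 0 0 0 1"

```text
t: 12.75
tcp_pos: [0.5977, 0.0304, 0.201]
orientation: [0.0, 1.0, 0.0, 0.002]
force: [0.4, 0.2, -1.1]
opening: 0.0852
gripper_force: 0.0
```

```bash
python3 - <<'E'
from h import *
t=snap('top');s=snap('side')
u,v,e=ringpix(t,(210,195,250,235),0);print(onz('top',u,v,.022),e)
m=cv2.inRange(hsvof(s),(0,110,40),(8,255,200));
for k in cv2.findContours(m,0,1)[0]:
    if cv2.contourArea(k)>40: r=cv2.boundingRect(k);print(r,onz('side',r[0]+r[2]/2,r[1]+r[3]/2,.025))
cv2.imwrite('pics/v4.png',np.hstack([cv2.resize(t[120:300,80:330],(400,300)),cv2.resize(s[200:275,190:290],(400,300),interpolation=cv2.INTER_CUBIC)]))
print(robot.observe()['tcp_pos'])
E
```

```text
[0.4398067  0.07330812 0.022     ] (16.25197410583496, 19.332229614257812)
(296, 290, 23, 13) [0.33508423 0.31833242 0.025     ]
(264, 235, 17, 11) [0.43710214 0.07624081 0.025     ]
[0.59580055 0.03013908 0.1980516 ]
```

View pics/v4.png

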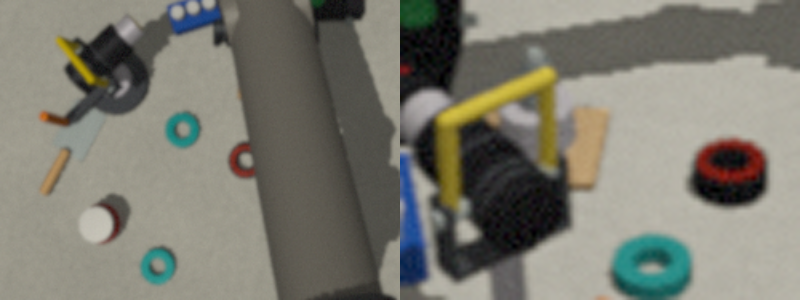

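Both sleeves are down on the shaft. The sample is still at about (0.440, 0.070).

Call:
servo_tool --pt "-0.39 0.1 0 0 0 0 1" --pt "-0.39 0.1 0 0 0 0 1" --pt "-0.39 0.1 0 0 0 0 1" --pt "-0.39 0.1 -0.1 0 0 0 1" --pt "-0.39 0.1 -0.2 0 0 0 1" --pt "-0.39 0.1 -0.3 0 0 0 1" --pt "-0.39 0.1 -0.3 0 0 0 1" --pt "-0.39 0.1 -0.3 0 0 0 1" --pt "-0.39 0.1 -0.3 0 0 0 1"

```text
t: 13.75
tcp_pos: [0.4421, 0.0707, 0.0806]
orientation: [-0.0, 1.0, 0.0, 0.001]
force: [0.3, 0.7, 0.8]
opening: 0.0856
gripper_force: 0.0
```

```bash
python3 - <<'E'
from h import *
o=robot.observe();print(o['tcp_pos'])
s=snap('side')
m=cv2.inRange(hsvof(s),(0,110,40),(8,255,200));
for k in cv2.findContours(m,0,1)[0]:
    if cv2.contourArea(k)>20: print(cv2.boundingRect(k))
E
```

```text
[0.4421378  0.07072438 0.08063146]
(296, 290, 23, 12)
(264, 235, 17, 11)
```

Call:
servo_tool --pt "-0.004 0 -0.08 0 0 0 1" --pt "-0.004 0 -0.14 0 0 0 1" --pt "-0.004 0 -0.165 0 0 0 1" --pt "-0.004 0 -0.165 0 0 0 1" --pt "-0.004 0 -0.165 0 0 0 1" --pt "-0.004 0 -0.165 0 0 0 -1" --pt "-0.004 0 -0.165 0 0 0 -1" --pt "-0.004 0 -0.165 0 0 0 -1" --pt "-0.004 0 -0.165 0 0 0 -1" --pt "-0.004 0 -0.165 0 0 0 -1" --pt "-0.004 0 -0.165 0 0 0 -1" --pt "-0.004 0 -0.165 0 0 0 -1" --pt "-0.004 0 -0.165 0 0 0 -1"

```text
t: 15.1
tcp_pos: [0.4403, 0.0707, 0.015]
orientation: [0.0, 1.0, 0.0, 0.001]
force: [-2.9, -0.1, 11.2]
opening: 0.0558
gripper_force: 61.2
```

Call:
servo_tool --pt "0 0 0.1 0 0 0 -1" --pt "0 0 0.2 0 0 0 -1" --pt "0 0 0.3 0 0 0 -1" --pt "0 0 0.38 0 0 0 -1" --pt "0 0 0.38 0 0 0 -1" --pt "0.38 -0.097 0.38 0 0 0 -1" --pt "0.38 -0.097 0.38 0 0 0 -1" --pt "0.38 -0.097 0.38 0 0 0 -1" --pt "0.38 -0.097 0.38 0 0 0 -1" --pt "0.38 -0.097 0.38 0 0 0 -1" --pt "0.38 -0.097 0.38 0 0 0 -1" --pt "0.38 -0.097 0.38 0 0 0 -1" --pt "0.38 -0.097 0.38 0 0 0 -1"

```text
t: 16.4
tcp_pos: [0.5901, 0.0322, 0.1656]
orientation: [0.0, 1.0, 0.001, -0.0]
force: [-0.8, -0.1, -0.4]
opening: 0.056
gripper_force: 65.0
```

```bash
python3 - <<'E'
from h import *
o=robot.observe();p=o['tcp_pos'];print(p,o['opening'],o['joints'][6])
s=snap('side')
cv2.imwrite('pics/over3.png',cv2.resize(s[165:240,180:280],(600,450),interpolation=cv2.INTER_CUBIC))
print('ring top expect',proj('side',[[.592,.032,p[2]+.015],[.592,.032,.098]]))
E
```

```text
[0.59005323 0.03223834 0.16559008] 0.05601587319652693 -1.7902001887108625
ring top expect [[221.32357826 189.00781429]
 [222.88352766 211.85448946]]
```

View pics/over3.png

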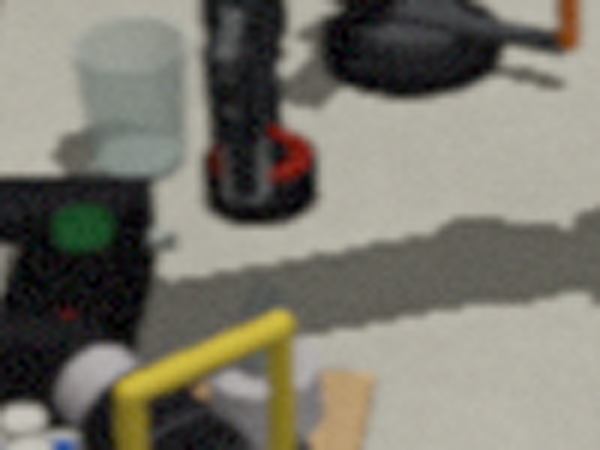

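The sample ring is held level, red side up. It reads about 2 px toward −x, so I'll shift +6 mm and lower it.

Call:
servo_tool --pt "0.015 0 0 0 0 0 -1" --pt "0.015 0 -0.04 0 0 0 -1" --pt "0.015 0 -0.08 0 0 0 -1" --pt "0.015 0 -0.12 0 0 0 -1" --pt "0.015 0 -0.16 0 0 0 -1" --pt "0.015 0 -0.2 0 0 0 -1" --pt "0.015 0 -0.2 0 0 0 -1" --pt "0.015 0 -0.2 0 0 0 -1"

```text
t: 17.25
tcp_pos: [0.5956, 0.0327, 0.0847]
orientation: [-0.0, 1.0, 0.0, -0.002]
force: [-4.3, 2.8, -3.4]
opening: 0.0556
gripper_force: 64.7
```

Call:
servo_tool --pt "0 0 -0.03 0 0 0 -1" --pt "0 0 -0.04 0 0 0 -1" --pt "0 0 -0.04 0 0 0 -1" --pt "0 0 -0.04 0 0 0 1" --pt "0 0 -0.04 0 0 0 1" --pt "0 0 -0.04 0 0 0 1" --pt "0 0 -0.04 0 0 0 1" --pt "0 0 -0.04 0 0 0 1" --pt "0 0 0.1 0 0 0 1" --pt "0 0 0.2 0 0 0 1" --pt "0 0 0.3 0 0 0 1" --pt "0 0 0.4 0 0 0 1" --pt "0 0 0.4 0 0 0 1"

```text
t: 18.55
tcp_pos: [0.6011, 0.0322, 0.2524]
orientation: [-0.0, 1.0, -0.0, 0.007]
force: [-0.0, -0.6, 0.4]
opening: 0.0856
gripper_force: 0.0
```

```bash
python3 - <<'E'
from h import *
s=snap('side');o=robot.observe();print(o['tcp_pos'],o['force'])
cv2.imwrite('pics/v5.png',cv2.resize(s[190:265,180:280],(600,450),interpolation=cv2.INTER_CUBIC))
E
```

```text
[0.59933088 0.03187597 0.24906364] [ 0.18685457  1.0513656  -1.08490393]
```

View pics/v5.png

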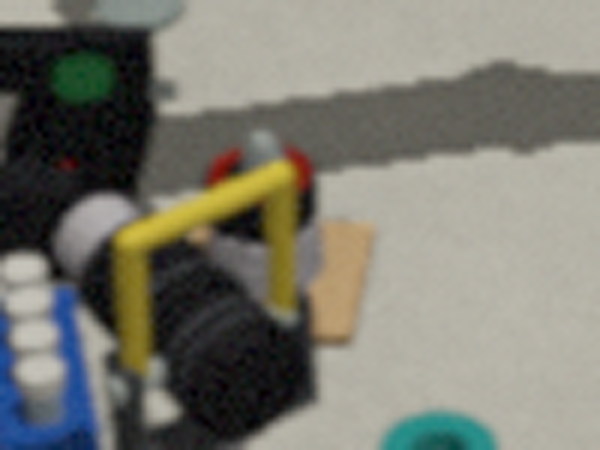

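The sample is seated on top of the sleeves, with the shaft tip showing. Next, the lamp peg.

Call:
servo_tool --pt "0 0 0.2 0 0 0 0.2" --pt "-0.238 0.874 0.2 0 0 0 0.2" --pt "-0.238 0.874 0.2 0 0 0 0.2" --pt "-0.238 0.874 0.2 0 0 0 0.2" --pt "-0.238 0.874 0.2 0 0 0 0.2" --pt "-0.238 0.874 0.2 0 0 0 0.2" --pt "-0.238 0.874 0.2 0 0 0 0.2" --pt "-0.238 0.874 0.2 0 0 0 0.2" --pt "-0.238 0.874 0.2 0 0 0 0.2" --pt "-0.238 0.874 0.2 0 0 0 0.2" --pt "-0.238 0.874 0.2 0 0 0 0.2" --pt "-0.238 0.874 -0.15 0 0 0 0.2" --pt "-0.238 0.874 -0.15 0 0 0 0.2" --pt "-0.238 0.874 -0.15 0 0 0 0.2" --pt "-0.238 0.874 -0.15 0 0 0 0.2" --pt "-0.238 0.874 -0.15 0 0 0 0.2" --pt "-0.238 0.874 -0.15 0 0 0 0.2"

```text
t: 20.3
tcp_pos: [0.5041, 0.3815, 0.1883]
orientation: [-0.001, 1.0, -0.001, 0.002]
force: [0.8, -0.8, -0.1]
opening: 0.0515
gripper_force: 0.0
```

```bash
python3 - <<'E'
from h import *
s=snap('side');o=robot.observe();print(o['tcp_pos'],o['force'],o['opening'],o['joints'])
cv2.imwrite('pics/v6.png',cv2.resize(s[215:320,180:320],(600,450),interpolation=cv2.INTER_CUBIC))
print(proj('side',[o['tcp_pos']]))
E
```

```text
[0.50393136 0.38193991 0.18853997] [-0.07243773  1.08072779  0.12183541] 0.05087706131680811 [-0.3856904   0.42444986 -0.44197958  1.62582787  0.19714179  1.13022146
 -2.44871806]
[[239.51137458 262.61855489]]
```

View pics/v6.png

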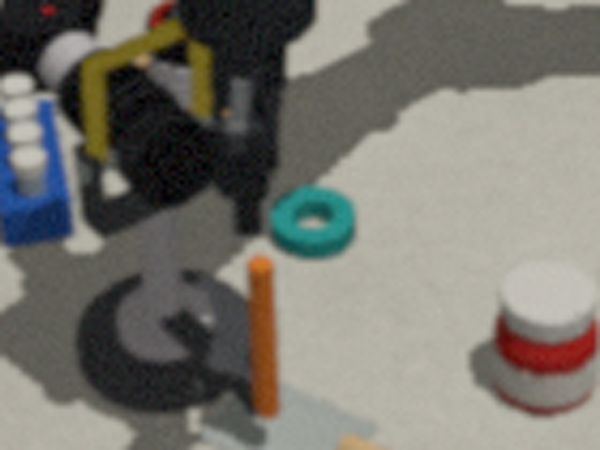

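Call:
servo_tool --pt "-0.003 0 -0.08 0 0 0 0.2" --pt "-0.003 0 -0.14 0 0 0 0.2" --pt "-0.003 0 -0.17 0 0 0 0.2" --pt "-0.003 0 -0.17 0 0 0 0.2" --pt "-0.003 0 -0.17 0 0 0 -1" --pt "-0.003 0 -0.17 0 0 0 -1" --pt "-0.003 0 -0.17 0 0 0 -1" --pt "-0.003 0 -0.17 0 0 0 -1" --pt "-0.003 0 -0.17 0 0 0 -1" --pt "-0.003 0 -0.17 0 0 0 -1"

```text
t: 21.35
tcp_pos: [0.5011, 0.384, 0.1196]
orientation: [-0.002, 1.0, 0.001, 0.001]
force: [-1.2, 3.8, 6.1]
opening: 0.0141
gripper_force: 58.6
```

Call:
servo_tool --pt "0.02 0.011 0 0 0 0 -1" --pt "0.043 0.022 0 0 0 0 -1" --pt "0.063 0.034 0 0 0 0 -1" --pt "0.084 0.043 0 0 0 0 -1" --pt "0.105 0.051 0 0 0 0 -1" --pt "0.126 0.056 0 0 0 0 -1" --pt "0.15 0.061 0 0 0 0 -1" --pt "0.171 0.0625 0 0 0 0 -1" --pt "0.171 0.0625 0 0 0 0 -1" --pt "0.171 0.0625 0 0 0 0 -1" --pt "0.171 0.0625 0 0 0 0 -1" --pt "0.171 0.0625 0 0 0 0 -1"

```text
t: 22.55
tcp_pos: [0.5683, 0.4114, 0.1196]
orientation: [-0.004, 1.0, 0.001, 0.001]
force: [-1.3, 7.5, 3.6]
opening: 0.0148
gripper_force: 59.1
```

Call:
servo_tool --pt "0 0 0 0 0 0 0" --pt "0 0 0 0 0 0 0" --pt "0 0 0 0 0 0 0" --pt "0 0 0 0 0 0 0" --pt "0 0 0.2 0 0 0 0" --pt "0 0 0.4 0 0 0 0" --pt "-0.3 -0.2 0.5 0 0 0 0" --pt "-0.3 -0.2 0.5 0 0 0 0" --pt "-0.3 -0.2 0.5 0 0 0 0" --pt "-0.3 -0.2 0.5 0 0 0 0" --pt "-0.3 -0.2 0.5 0 0 0 0"

```text
t: 23.65
tcp_pos: [0.4484, 0.3256, 0.3208]
orientation: [-0.001, 1.0, -0.0, 0.003]
force: [0.0, 0.5, 0.2]
opening: 0.0428
gripper_force: 0.0
```

```bash
python3 - <<'E'
from h import *
t=snap('top');s=snap('side');o=robot.observe();print(o['tcp_pos'],o['opening'])
cv2.imwrite('pics/v7.png',np.hstack([cv2.resize(t[120:210,80:200],(400,300),interpolation=cv2.INTER_CUBIC),cv2.resize(s[200:305,150:290],(400,300),interpolation=cv2.INTER_CUBIC)]))
E
```

```text
[0.44964059 0.32586544 0.31753246] 0.0426813911988406
```

View pics/v7.png

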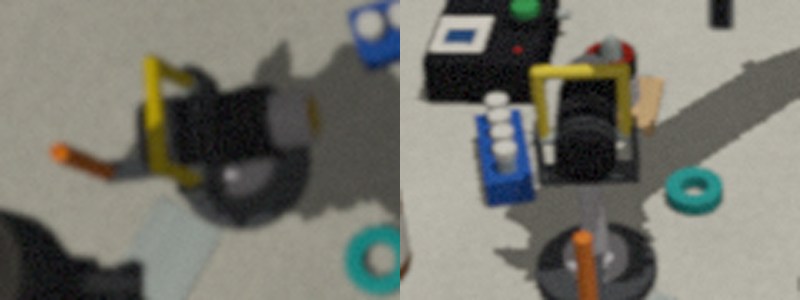

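The lamp now looks toward the shaft. The bail ends are at about (125.6,138) and (128,172.5) in the top view, and (197,224.5) and (230,224.5) in the side view.

```bash
python3 - <<'E'
from h import *
a,e1=tri(125.6,138,197.3,224.5);b,e2=tri(128,172.5,229.8,224.5);p,e3=tri(98.5,165.6,214.1,284)
print(a,e1,b,e2,p,e3)
d=a-b;print(np.degrees(np.arctan2(d[1],d[0])),(a+b)/2)
t=snap('top');s=snap('side')
for n,im in(('top',t),('side',s)):
    for A,r,k in blobs(im,'yellow')[:3]:
        print(n,A,[tuple(map(int,k[i(k[:,0,:]@np.array(v))][0])) for i in(np.argmin,np.argmax) for v in((1,0),(0,1))])
E
```

```text
[0.61414082 0.30765956 0.24479652] 0.0016764941581296371 [0.5340151  0.30079498 0.24181808] 0.0009124311488179679 [0.56575555 0.40828642 0.14237783] 0.002377769233440863
4.896725478432158 [0.57407796 0.30422727 0.2433073 ]
top 152.0 [(404, 162), (405, 161), (438, 175), (436, 176)]
top 67.0 [(123, 152), (125, 137), (128, 155), (125, 157)]
side 182.0 [(195, 224), (199, 222), (230, 243), (199, 246)]
```

Call:
servo_tool --pt "0.311 -0.052 0 0 0 0 0" --pt "0.311 -0.052 0 0 0 0 0" --pt "0.311 -0.052 0 0 0 0 0" --pt "0.311 -0.052 0 0 0 0 0" --pt "0.311 -0.052 0 0 0 0 0" --pt "0.311 -0.052 -0.08 0 0 0 0" --pt "0.311 -0.052 -0.16 0 0 0 0" --pt "0.311 -0.052 -0.2 0 0 0 0" --pt "0.311 -0.052 -0.229 0 0 0 0" --pt "0.311 -0.052 -0.229 0 0 0 0" --pt "0.311 -0.052 -0.229 0 0 0 -1" --pt "0.311 -0.052 -0.229 0 0 0 -1" --pt "0.311 -0.052 -0.229 0 0 0 -1" --pt "0.311 -0.052 -0.229 0 0 0 -1" --pt "0.311 -0.052 -0.229 0 0 0 -1" --pt "0.311 -0.052 -0.229 0 0 0 -1"

```text
t: 25.45
tcp_pos: [0.5744, 0.3066, 0.2275]
orientation: [-0.001, 1.0, 0.0, 0.001]
force: [0.4, 2.0, 5.2]
opening: 0.01
gripper_force: 57.8
```

Call:
servo_tool --pt "0.002 -0.015 0 0 0 0 -1" --pt "0.003 -0.03 0 0 0 0 -1" --pt "0.004 -0.045 -0.002 0 0 0 -1" --pt "0.006 -0.06 -0.006 0 0 0 -1" --pt "0.007 -0.077 -0.01 0 0 0 -1" --pt "0.007 -0.077 -0.01 0 0 0 -1" --pt "0.007 -0.077 -0.01 0 0 0 -1" --pt "0.007 -0.077 -0.01 0 0 0 -1"

```text
t: 26.25
tcp_pos: [0.5756, 0.2788, 0.2245]
orientation: [-0.003, 1.0, 0.001, 0.001]
force: [-3.8, 4.5, 10.1]
opening: 0.0101
gripper_force: 60.3
```

Call:
servo_tool --pt "0 0 0 0 0 0 0" --pt "0 0 0 0 0 0 0" --pt "0 0 0 0 0 0 0" --pt "0 0 0 0 0 0 0" --pt "0 0 0.1 0 0 0 0" --pt "0 0 0.2 0 0 0 0" --pt "0 0 0.3 0 0 0 0" --pt "0 0 0.4 0 0 0 0" --pt "-0.4 -0.6 0.3 0 0 0 0" --pt "-0.4 -0.6 0.3 0 0 0 0" --pt "-0.4 -0.6 0.3 0 0 0 0" --pt "-0.4 -0.6 0.3 0 0 0 0" --pt "-0.4 -0.6 0.3 0 0 0 0" --pt "-0.4 -0.6 0.3 0 0 0 0" --pt "-0.4 -0.6 0.3 0 0 0 0" --pt "-0.4 -0.6 0.3 0 0 0 0"

```text
t: 27.85
tcp_pos: [0.4161, 0.034, 0.3418]
orientation: [-0.0, 1.0, -0.001, 0.0]
force: [-0.3, 0.8, 1.3]
opening: 0.0427
gripper_force: 0.0
```

```bash
python3 - <<'E'
from h import *
t=snap('top');s=snap('side');o=robot.observe();print(o['tcp_pos'],o['opening'],o['joints'])
np.save('t8.npy',t);np.save('s8.npy',s)
for n,im in(('top',t),('side',s)):
    for A,r,k in blobs(im,'yellow')[:3]:
        print(n,A,np.round(r[0],1),[tuple(map(int,k[i(k[:,0,:]@np.array(v))][0])) for i in(np.argmin,np.argmax) for v in((1,0),(0,1))])
    m=cv2.inRange(hsvof(im),(3,150,70),(17,255,255))
    for k in cv2.findContours(m,0,1)[0]:
        x,y,w,h=cv2.boundingRect(k)
        if cv2.contourArea(k)>8 and (x<130 if n=='top' else (190<x<290)): print(n,'orange',x,y,w,h)
C=[cv2.resize(t[120:195,80:180],(400,300),interpolation=cv2.INTER_CUBIC),cv2.resize(s[200:305,150:290],(400,300),interpolation=cv2.INTER_CUBIC),cv2.resize(t[140:215,360:460],(400,300),interpolation=cv2.INTER_CUBIC),cv2.resize(s[105:180,210:310],(400,300),interpolation=cv2.INTER_CUBIC)]
cv2.imwrite('pics/v8.png',np.vstack([np.hstack(C[:2]),np.hstack(C[2:])]))
E
```

```text
[0.41688502 0.03563672 0.34194248] 0.04255956012884257 [ 0.09560764 -0.09262943 -0.25906764  1.86737853 -0.02449369  1.36326607
 -1.72653891]
top 159.5 [138.  155.5] [(135, 143), (138, 137), (141, 168), (136, 174)]
top 149.0 [421.2 168.1] [(404, 162), (405, 161), (438, 175), (436, 176)]
top orange 0 320 23 33
top orange 96 160 17 10
side 237.5 [214.  230.5] [(197, 218), (199, 216), (231, 242), (199, 245)]
side 22.0 [249.5 120. ] [(245, 123), (253, 115), (254, 123), (245, 125)]
side orange 206 280 10 39
side orange 273 155 5 18
```

```bash
python3 - <<'E'
from h import *
t=np.load('t8.npy');s=np.load('s8.npy')
m=cv2.inRange(hsvof(s),*RNG['yellow'])
print([ (r,int(m[r,190:240].sum()/255)) for r in range(214,230)])
m=cv2.inRange(hsvof(t),*RNG['yellow'])
for r in(143,148,155,162,168): c=np.where(m[r,120:155])[0]+120;print(r,c)
for v in(218,219,220,221): print(v,tri(138,155.5,214,v))
E
```

```text
[(214, 0), (215, 0), (216, 4), (217, 16), (218, 34), (219, 35), (220, 35), (221, 23), (222, 10), (223, 9), (224, 9), (225, 8), (226, 7), (227, 7), (228, 7), (229, 7)]
143 [135 136 137 138 139 140]
148 [137 138 139 140 141]
155 [136 137 138 139 140 141]
162 [136 137 138 139 140 141]
168 [136 137 138 139 140 141]
218 (array([0.5747085 , 0.27765646, 0.24414266]), np.float64(0.0024961906764002484))
219 (array([0.57497318, 0.2783388 , 0.24158778]), np.float64(0.0021208286456598354))
220 (array([0.5752382 , 0.27902213, 0.23902964]), np.float64(0.0017450093492601504))
221 (array([0.57550356, 0.27970646, 0.23646824]), np.float64(0.0013687316360820692))
```

View pics/v8.png

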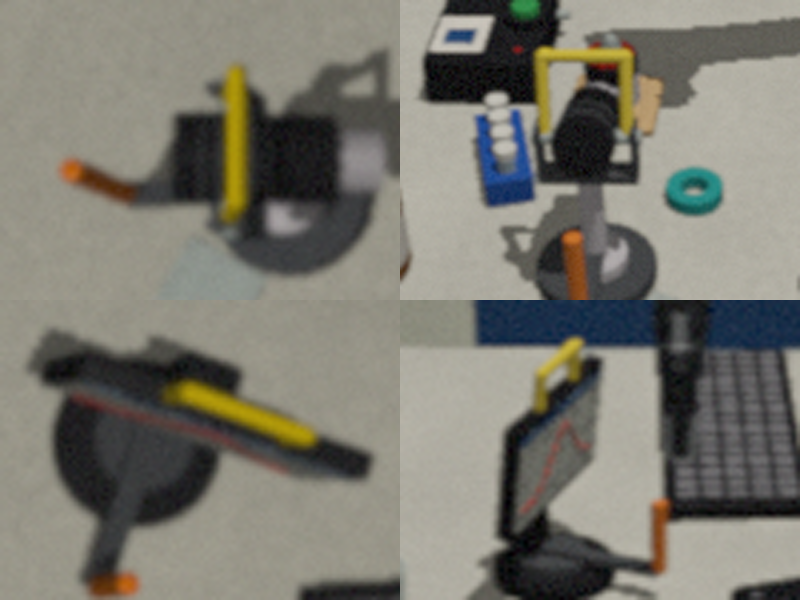

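The lamp tilted nose-down and swung slightly. The peg tip is now at (97.5,162) top and (210.5,283) side; the bail ends are at (138.7,137.5) and (138,173.5). The screen hasn't changed.

```bash
python3 - <<'E'
from h import *
a,e1=tri(138.7,138,199,219.3);b,e2=tri(138,173.3,230.5,219.6);p,e3=tri(98,162,210.7,283.5)
print(a,e1,b,e2,p,e3)
d=a-b;th=np.arctan2(d[1],d[0])-np.pi/2;print(np.degrees(th),(a+b)/2)
l=np.array([np.cos(th),np.sin(th)]);ax=p[:2]+.11*l;print('axis',ax,'fwd',((a+b)/2)[:2]@l-ax@l)
for ax in(ax,np.array([.576,.299])):
  for q in (th,np.arctan2(*(ax-p[:2])[::-1])):
    l=np.array([np.cos(q),np.sin(q)]);r=np.array([.592,.032])-ax;print(np.degrees(q),'lateral',-l[1]*r[0]+l[0]*r[1])
E
```

```text
[0.61493487 0.27800311 0.23979383] 0.001161111222150951 [0.53348033 0.27772829 0.24037631] 0.0018709100498219074 [0.57423923 0.40908264 0.1444738 ] 0.003409138526606512
-89.80668841675384 [0.5742076  0.2778657  0.24008507]
axis [0.57461036 0.29908327] fwd 0.02121609148414877
-89.80668841675384 lateral 0.01648842390324058
-89.80668841675384 lateral 0.016488423903240523
-89.80668841675384 lateral 0.015099073038454203
-89.08363281260796 lateral 0.011727837965155025
```

Call:
servo_tool --pt "0.397 0.608 0 0 0 0.107 0" --pt "0.397 0.608 0 0 0 0.107 0" --pt "0.397 0.608 0 0 0 0.107 0" --pt "0.397 0.608 0 0 0 0.107 0" --pt "0.397 0.608 0 0 0 0.107 0" --pt "0.397 0.608 0 0 0 0.107 0" --pt "0.397 0.608 0 0 0 0.107 0" --pt "0.397 0.608 0 0 0 0.107 0" --pt "0.397 0.608 0 0 0 0.107 0" --pt "0.397 0.608 -0.1 0 0 0.107 0" --pt "0.397 0.608 -0.2 0 0 0.107 0" --pt "0.397 0.608 -0.29 0 0 0.107 0" --pt "0.397 0.608 -0.29 0 0 0.107 0" --pt "0.397 0.608 -0.29 0 0 0.107 -1" --pt "0.397 0.608 -0.29 0 0 0.107 -1" --pt "0.397 0.608 -0.29 0 0 0.107 -1" --pt "0.397 0.608 -0.29 0 0 0.107 -1" --pt "0.397 0.608 -0.29 0 0 0.107 -1" --pt "0.397 0.608 -0.29 0 0 0.107 -1"

```text
t: 29.85
tcp_pos: [0.5767, 0.2785, 0.2291]
orientation: [-0.001, 1.0, 0.028, 0.002]
force: [-1.0, -1.7, 5.9]
opening: 0.0098
gripper_force: 58.8
```

Call:
servo_tool --pt "0 -0.005 0 0 0 0 -1" --pt "0 -0.01 -0.002 0 0 0 -1" --pt "0.001 -0.014 -0.003 0 0 0 -1" --pt "0.001 -0.014 -0.003 0 0 0 -1" --pt "0.001 -0.014 -0.003 0 0 0 -1"

```text
t: 30.35
tcp_pos: [0.5768, 0.2755, 0.228]
orientation: [-0.003, 1.0, 0.028, 0.003]
force: [-0.1, 3.7, 6.9]
opening: 0.01
gripper_force: 59.0
```

Call:
servo_tool --pt "0 0 0 0 0 0 0" --pt "0 0 0 0 0 0 0" --pt "0 0 0 0 0 0 0" --pt "0 0 0 0 0 0 0" --pt "0 0 0.1 0 0 0 0" --pt "0 0 0.2 0 0 0 0" --pt "0 0 0.3 0 0 0 0" --pt "-0.25 -0.9 0.3 0 0 0 0.2" --pt "-0.25 -0.9 0.3 0 0 0 0.2" --pt "-0.25 -0.9 0.3 0 0 0 0.2" --pt "-0.25 -0.9 0.3 0 0 0 0.2" --pt "-0.25 -0.9 0.3 0 0 0 0.2" --pt "-0.25 -0.9 0.3 0 0 0 0.2" --pt "-0.25 -0.9 0.3 0 0 0 0.2" --pt "-0.25 -0.9 0.3 0 0 0 0.2" --pt "-0.25 -0.9 0.3 0 0 0 0.2" --pt "-0.25 -0.9 0.3 0 0 0 0.2" --pt "-0.25 -0.9 0.3 0 0 0 0.2"

```text
t: 32.15
tcp_pos: [0.4759, -0.0861, 0.3444]
orientation: [-0.0, 1.0, 0.029, -0.0]
force: [0.6, 0.4, 0.5]
opening: 0.0511
gripper_force: 0.0
```

```bash
cat >> h.py <<'E'
def lampstate(t,s):
    mt=cv2.inRange(hsvof(t),*RNG['yellow']);mt[:,180:]=0
    ms=cv2.inRange(hsvof(s),*RNG['yellow']);ms[:205]=0;ms[:,:190]=0;ms[:,240:]=0
    y,x=np.where(mt);ks=[]
    vx,vy,cx,cy=cv2.fitLine(np.c_[x,y].astype(np.float32),cv2.DIST_L1,0,.01,.01)[:,0]
    top=[(cx+vx/vy*(v-cy),v) for v in(y.min()+1,y.max()-1)]
    y,x=np.where(ms);sd=[]
    for u in(x.min()+1,x.max()-1):
        pass
    cols=[(u,y[x==u].min()+2) for u in range(x.min()+3,x.max()-3)]
    f=np.polyfit(*np.array(cols,float).T,1); sd=[(u,np.polyval(f,u)) for u in(x.min()+1,x.max()-1)]
    a,e1=tri(*top[0],*sd[0]);b,e2=tri(*top[1],*sd[1]);print('bail',a,b,e1,e2,top,sd)
    d=a-b;print('look deg',np.degrees(np.arctan2(d[1],d[0]))-90)
E
python3 - <<'E'
from h import *
t=snap('top');s=snap('side');np.save('t9.npy',t);np.save('s9.npy',s)
lampstate(np.load('t8.npy'),np.load('s8.npy'));lampstate(t,s)
for n,im in(('t8',np.load('t8.npy')),('top',t),('s8',np.load('s8.npy')),('side',s)):
    m=cv2.inRange(hsvof(im),(3,150,70),(17,255,255))
    for k in cv2.findContours(m,0,1)[0]:
        x,y,w,h=cv2.boundingRect(k)
        if cv2.contourArea(k)>8 and (x<130 and y<250 and y>130 if n[0]=='t' else (190<x<230)): print(n,'orange',x,y,w,h, k[k[:,0,1].argmin()],k[k[:,0,0].argmin()])
print(robot.observe()['tcp_pos'],robot.observe()['opening'])
E
```

```text
bail [0.61631152 0.27762774 0.23938244] [0.53444548 0.27796608 0.24042402] 0.0013777719968106426 0.0024100662620654633 [(np.float64(138.9696825799158), np.int64(138)), (np.float64(137.9090883527508), np.int64(173))] [(np.int64(198), np.float64(219.25041050903124)), (np.int64(230), np.float64(219.61822660098528))]
look deg -90.23679008723234
bail [0.61660962 0.27544059 0.23848362] [0.53485473 0.27364663 0.23828868] 0.0016596153448539919 0.0027567872845212327 [(np.float64(140.00012195877966), np.int64(138)), (np.float64(139.99794553504793), np.int64(173))] [(np.int64(198), np.float64(219.03858784893268)), (np.int64(230), np.float64(219.3275862068966))]
look deg -88.74295169348322
t8 orange 96 160 17 10 [[ 98 160]] [[ 96 161]]
top orange 96 161 17 9 [[ 96 161]] [[ 96 161]]
s8 orange 206 280 10 39 [[210 280]] [[206 283]]
side orange 207 280 10 39 [[210 280]] [[207 282]]
[ 0.47600647 -0.08610918  0.3444486 ] 0.05111369792509734
```

Lamp: tilt is about 20° and the line passes within about 10 mm of the shaft. Next, the screen peg.

Call:
servo_tool --pt "-0.08 -0.6475 0 0 0 -0.107 0.2" --pt "-0.08 -0.6475 0 0 0 -0.107 0.2" --pt "-0.08 -0.6475 0 0 0 -0.107 0.2" --pt "-0.08 -0.6475 0 0 0 -0.107 0.2" --pt "-0.08 -0.6475 0 0 0 -0.107 0.2" --pt "-0.08 -0.6475 0 0 0 -0.107 0.2" --pt "-0.08 -0.6475 0 0 0 -0.107 0.2" --pt "-0.08 -0.6475 0 0 0 -0.107 0.2" --pt "-0.08 -0.6475 -0.15 0 0 -0.107 0.2" --pt "-0.08 -0.6475 -0.3 0 0 -0.107 0.2" --pt "-0.08 -0.6475 -0.4 0 0 -0.107 0.2" --pt "-0.08 -0.6475 -0.5 0 0 -0.107 0.2" --pt "-0.08 -0.6475 -0.5 0 0 -0.107 0.2" --pt "-0.08 -0.6475 -0.5 0 0 -0.107 0.2"

```text
t: 33.65
tcp_pos: [0.4448, -0.345, 0.1454]
orientation: [-0.0, 1.0, 0.002, 0.0]
force: [-0.1, 0.5, 0.2]
opening: 0.0513
gripper_force: 0.0
```

```bash
python3 - <<'E'
from h import *
o=robot.observe();print(o['tcp_pos'],o['joints'])
s=snap('side')
m=cv2.inRange(hsvof(s),(3,130,60),(17,255,255));m[:,:265]=0;m[:,285:]=0;m[:140]=0;m[185:]=0
y,x=np.where(m);print(y.min(),y.max(),[(r,x[y==r].mean()) for r in(157,160,165,168)])
print(proj('side',[[X,-.345,z] for X in(.439,.444,.449) for z in(.1,.06)]))
E
```

```text
[ 0.444847   -0.34500303  0.14535864] [ 0.57489316  0.3256689   0.01124173  1.84368447 -0.00525159  0.9724534
 -0.97887519]
155 172 [(157, np.float64(275.0)), (160, np.float64(274.5)), (165, np.float64(274.5)), (168, np.float64(274.5))]
[[276.12250141 155.72318631]
 [276.12166813 165.19577351]
 [274.7783537  155.70686029]
 [274.79266674 165.17823599]
 [273.43459865 155.69056244]
 [273.46404906 165.16072097]]
```

Call:
servo_tool --pt "0 0 -0.08 0 0 0 0.2" --pt "0 0 -0.14 0 0 0 0.2" --pt "0 0 -0.165 0 0 0 0.2" --pt "0 0 -0.165 0 0 0 0.2" --pt "0 0 -0.165 0 0 0 -1" --pt "0 0 -0.165 0 0 0 -1" --pt "0 0 -0.165 0 0 0 -1" --pt "0 0 -0.165 0 0 0 -1" --pt "0 0 -0.165 0 0 0 -1" --pt "0 0 -0.165 0 0 0 -1" --pt "0 0 -0.165 0 0 0 -1"

```text
t: 34.8
tcp_pos: [0.4444, -0.3467, 0.0804]
orientation: [0.0, 1.0, 0.0, 0.001]
force: [-2.1, 2.8, 7.2]
opening: 0.0142
gripper_force: 58.4
```

Call:
servo_tool --pt "-0.004 -0.02 0 0 0 0 -1" --pt "-0.008 -0.04 0 0 0 0 -1" --pt "-0.011 -0.06 0 0 0 0 -1" --pt "-0.013 -0.08 0 0 0 0 -1" --pt "-0.013 -0.09 0 0 0 0 -1" --pt "-0.013 -0.09 0 0 0 0 -1" --pt "-0.013 -0.09 0 0 0 0 -1" --pt "-0.013 -0.09 0 0 0 0 -1"

```text
t: 35.6
tcp_pos: [0.4359, -0.383, 0.0803]
orientation: [-0.0, 1.0, -0.0, -0.002]
force: [-6.9, 2.4, 10.6]
opening: 0.0137
gripper_force: 59.2
```

Call:
servo_tool --pt "0 0 0 0 0 0 0.1" --pt "0 0 0 0 0 0 0.1" --pt "0 0 0 0 0 0 0.1" --pt "0 0 0 0 0 0 0.1" --pt "0 0 0.1 0 0 0 0.1" --pt "-0.1 0 0.3 0 0 0 0.1" --pt "-0.1 0 0.6 0 0 0 0.1" --pt "-0.1 0.5 0.6 0 0 1 0.1" --pt "-0.1 0.5 0.6 0 0 1 0.1" --pt "-0.1 0.5 0.6 0 0 1 0.1" --pt "-0.1 0.5 0.6 0 0 1 0.1" --pt "-0.1 0.5 0.6 0 0 1 0.1" --pt "-0.1 0.5 0.6 0 0 1 0.1" --pt "-0.1 0.5 0.6 0 0 1 0.1"

```text
t: 37.0
tcp_pos: [0.3985, -0.1829, 0.3188]
orientation: [0.001, 0.966, 0.259, 0.0]
force: [-0.6, -0.4, -1.4]
opening: 0.0472
gripper_force: 0.0
```

```bash
cat >> h.py <<'E'
def screenpix(t,s):
    for n,im in(('top',t),('side',s)):
        m=cv2.inRange(hsvof(im),*RNG['yellow']); 
        if n=='top': m[:,:330]=0
        else: m[180:]=0
        y,x=np.where(m); p=np.c_[x,y]; print(n,'yellow',p[x.argmin()],p[x.argmax()],p[y.argmin()],p[y.argmax()],len(x))
        m=cv2.inRange(hsvof(im),(3,130,60),(17,255,255)); 
        if n=='top': m[:,:370]=0;m[:,420:]=0;m[:190]=0;m[240:]=0
        else: m[:,:255]=0;m[:,295:]=0;m[:140]=0;m[190:]=0
        y,x=np.where(m);
        if len(x): print(n,'orange x',x.min(),x.max(),'y',y.min(),y.max(),x.mean(),y.mean())
E
python3 - <<'E'
from h import *
t=snap('top');s=snap('side');np.save('t10.npy',t);np.save('s10.npy',s)
screenpix(np.load('t9.npy'),np.load('s9.npy'));screenpix(t,s)
m=cv2.inRange(hsvof(t),*RNG['yellow']);m[:,:330]=0
print(cv2.minAreaRect(max(cv2.findContours(m,0,1)[0],key=cv2.contourArea)))
print(robot.observe()['tcp_pos'],robot.observe()['opening'],robot.observe()['joints'])
E
```

```text
top yellow [404 162] [438 174] [405 161] [431 175] 184
top orange x 383 393 y 208 213 387.98148148148147 210.94444444444446
side yellow [244 129] [254 115] [252 115] [244 132] 47
side orange x 273 277 y 155 172 274.80392156862746 162.54901960784315
top yellow [405 168] [441 168] [408 166] [407 171] 205
side yellow [247 131] [251 115] [250 114] [248 132] 40
side orange x 275 279 y 149 167 276.9811320754717 157.58490566037736
((423.0, 168.5), (5.0, 36.0), 90.0)
[ 0.39787546 -0.18385553  0.31777177] 0.04677670445479518 [ 0.49339745 -0.04267287 -0.15239629  1.87473223 -0.00633139  1.3102584
 -0.70613074]
```

The bail is now level in the top image, so the screen is square to within about 1°. Next I'll grip its bail across x.

Call:
servo_tool --pt "0.35 -0.494 0 0 0 1 0.1" --pt "0.35 -0.494 0 0 0 1 0.1" --pt "0.35 -0.494 0 0 0 1 0.1" --pt "0.35 -0.494 0 0 0 1 0.1" --pt "0.35 -0.494 0 0 0 1 0.1" --pt "0.35 -0.494 0 0 0 1 0.1" --pt "0.35 -0.494 0 0 0 1 0.1" --pt "0.35 -0.494 0 0 0 1 0.1"

```text
t: 37.9
tcp_pos: [0.5377, -0.38, 0.3178]
orientation: [-0.001, 0.866, 0.5, -0.0]
force: [0.8, -0.9, 0.7]
opening: 0.047
gripper_force: 0.0
```

Call:
servo_tool --pt "0 0 0 0 0 1 0.1" --pt "0 0 0 0 0 1 0.1" --pt "0 0 0 0 0 1 0.1" --pt "0 0 0 0 0 1 0.1" --pt "0 0 0 0 0 1 0.1" --pt "0 0 0 0 0 1 0.1"

```text
t: 38.5
tcp_pos: [0.538, -0.3797, 0.3192]
orientation: [0.0, 0.707, 0.707, 0.0]
force: [-0.5, -0.9, -0.2]
opening: 0.0471
gripper_force: 0.0
```

```bash
python3 - <<'E'
from h import *
o=robot.observe();print(o['tcp_pos'],o['orientation'],o['joints'][6],o['opening'])
print(onz('top',423,168.8,.229)); print(proj('side',[[.538,-.3815,.229],[.538,-.3815,.318]]))
print(tri(406,168.5,246.5,123.5),tri(440,168.3,250.5,116.5))
E
```

```text
[ 0.53804645 -0.37969022  0.31921281] [3.62465855e-04 7.07393232e-01 7.06820119e-01 6.51109513e-05] 0.5021213428467506 0.04706445185177728
[ 0.53860604 -0.38497494  0.229     ]
[[249.36070224 119.39699803]
 [248.65907668  96.22495379]]
(array([ 0.54253194, -0.34413564,  0.22874351]), np.float64(0.005823564638322213)) (array([ 0.53928668, -0.43046894,  0.21991083]), np.float64(0.00308777351208136))
```

Call:
servo_tool --pt "0 -0.01 -0.1 0 0 0 0.1" --pt "0 -0.01 -0.18 0 0 0 0.1" --pt "0 -0.01 -0.23 0 0 0 0.1" --pt "0 -0.01 -0.263 0 0 0 0.1" --pt "0 -0.01 -0.263 0 0 0 0.1" --pt "0 -0.01 -0.263 0 0 0 -1" --pt "0 -0.01 -0.263 0 0 0 -1" --pt "0 -0.01 -0.263 0 0 0 -1" --pt "0 -0.01 -0.263 0 0 0 -1" --pt "0 -0.01 -0.263 0 0 0 -1" --pt "0 -0.01 -0.263 0 0 0 -1" --pt "0 -0.01 -0.263 0 0 0 -1"

```text
t: 39.7
tcp_pos: [0.539, -0.3849, 0.2153]
orientation: [0.001, 0.707, 0.707, 0.0]
force: [-1.8, 0.9, 5.8]
opening: 0.0097
gripper_force: 58.7
```

Call:
servo_tool --pt "0.018 0 0 0 0 0 -1" --pt "0.035 0 0 0 0 0 -1" --pt "0.053 0 -0.002 0 0 0 -1" --pt "0.07 0 -0.004 0 0 0 -1" --pt "0.087 0 -0.009 0 0 0 -1" --pt "0.104 0 -0.014 0 0 0 -1" --pt "0.122 0 -0.021 0 0 0 -1" --pt "0.141 0 -0.029 0 0 0 -1" --pt "0.141 0 -0.029 0 0 0 -1" --pt "0.141 0 -0.029 0 0 0 -1" --pt "0.141 0 -0.029 0 0 0 -1"

```text
t: 40.8
tcp_pos: [0.5947, -0.3845, 0.2011]
orientation: [0.0, 0.707, 0.707, 0.0]
force: [1.3, -0.4, -3.4]
opening: 0.0098
gripper_force: 62.8
```

Call:
servo_tool --pt "0 0 0 0 0 0 0.1" --pt "0 0 0 0 0 0 0.1" --pt "0 0 0 0 0 0 0.1" --pt "0 0 0 0 0 0 0.1" --pt "0 0 0.1 0 0 0 0.1" --pt "0 0 0.2 0 0 0 0.1" --pt "0 0 0.3 0 0 0 0.1" --pt "0 0.6 0.3 0 0 0 0.1" --pt "0 0.6 0.3 0 0 0 0.1" --pt "0 0.6 0.3 0 0 0 0.1" --pt "0 0.6 0.3 0 0 0 0.1" --pt "0 0.6 0.3 0 0 0 0.1" --pt "0 0.6 0.3 0 0 0 0.1" --pt "0 0.6 0.3 0 0 0 0.1"

```text
t: 42.2
tcp_pos: [0.5951, -0.1431, 0.3223]
orientation: [0.001, 0.706, 0.708, 0.0]
force: [0.7, -1.2, 0.4]
opening: 0.0471
gripper_force: 0.0
```

```bash
python3 - <<'E'
from h import *
t=snap('top');s=snap('side');np.save('t11.npy',t);np.save('s11.npy',s)
screenpix(t,s)
m=cv2.inRange(hsvof(t),*RNG['yellow']);m[:,:330]=0
for r in range(140,180):
    c=np.where(m[r])[0]
    if len(c): print(r,c.min(),c.max(),len(c))
C=[cv2.resize(t[130:205,370:470],(400,300),interpolation=cv2.INTER_CUBIC),cv2.resize(s[100:175,200:300],(400,300),interpolation=cv2.INTER_CUBIC),cv2.resize(t[110:245,80:260],(400,300),interpolation=cv2.INTER_CUBIC),cv2.resize(s[195:300,150:290],(400,300),interpolation=cv2.INTER_CUBIC)]
cv2.imwrite('pics/v11.png',np.vstack([np.hstack(C[:2]),np.hstack(C[2:])]))
print(robot.observe()['tcp_pos'])
lampstate(t,s)
E
```

```text
top yellow [400 152] [436 145] [415 143] [401 156] 218
top orange x 401 408 y 211 215 404.51428571428573 213.17142857142858
side yellow [233 124] [241 124] [236 119] [238 134] 47
side orange x 275 279 y 149 167 276.94444444444446 157.72222222222223
143 415 416 2
144 404 435 32
145 404 436 33
146 403 436 34
147 403 435 33
148 402 435 14
149 401 434 10
150 401 434 9
151 401 434 10
152 400 434 10
153 400 434 11
154 400 433 10
155 400 432 8
156 401 402 2
[ 0.59468201 -0.14610224  0.32187539]
bail [0.61668947 0.27567818 0.23782954] [0.53462634 0.27567833 0.2396863 ] 0.0015317010485503483 0.002626514042383738 [(np.float64(139.9714509458463), np.int64(138)), (np.float64(138.97149559717582), np.int64(173))] [(np.int64(198), np.float64(219.30870279146149)), (np.int64(230), np.float64(219.3349753694582))]
look deg -90.00010076720274
```

View pics/v11.png

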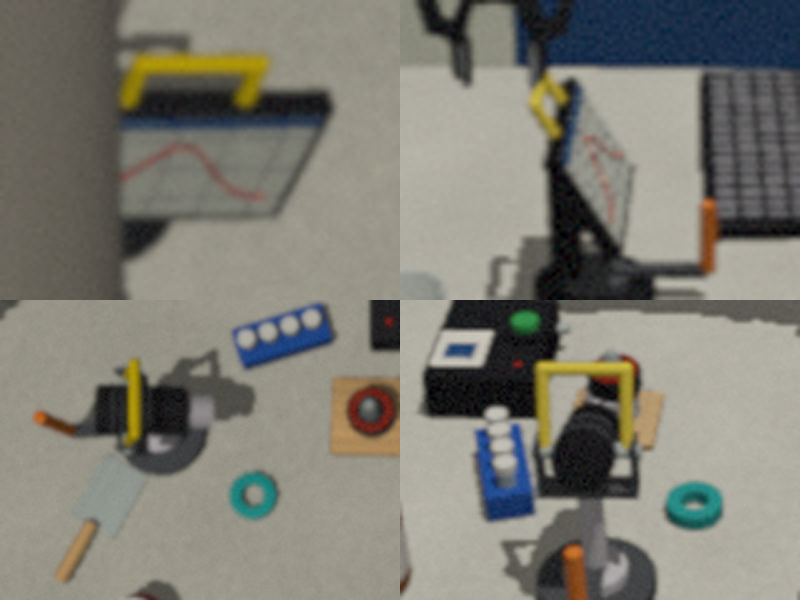

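Everything looks right. The screen leans back (bail row ≈145.5, lower edge row ≈183.7 in the top view), the lamp points at the stack, and the sample sits red side up around the shaft at (246,158). I'll check the lean numerically.

```bash
python3 - <<'E'
from h import *
from scipy.optimize import fsolve
t=np.load('t11.npy')
g=cv2.GaussianBlur(t,(3,3),0)[:,405:440].mean((1,2));print([(r,int(g[r])) for r in range(176,192)])
for vb in(183,184,185):
  def f(q):
    th,ax=q; P=[[ax+.09*np.sin(th),-.38,.14+.09*np.cos(th)],[ax-.057*np.sin(th)-.009*np.cos(th),-.38,.14-.057*np.cos(th)-.0+.009*np.sin(th)*1]]
    p=proj('top',P); return [p[0,1]-145.5,p[1,1]-vb]
  r=fsolve(f,[.5,.548]);print(vb,np.degrees(r[0]),r[1])
# green button & lamp lateral
for n,im in(('top',t),('side',np.load('s11.npy'))):
    for A,r,k in blobs(im,'green')[:2]: print(n,A,r[0])
print(onz('top',277,117.5,.068),tri(277,117.5,193.4,202.3))
p,e=tri(98,162.5,211,283.5);print(p)
E
```

```text
[(176, 118), (177, 116), (178, 114), (179, 114), (180, 116), (181, 116), (182, 111), (183, 103), (184, 102), (185, 109), (186, 117), (187, 123), (188, 126), (189, 129), (190, 132), (191, 136)]
183 27.400345199091962 0.5543688719939343
184 28.740888019780243 0.5527056928420209
185 30.107044820953714 0.5510438545626718
top 111.0 (277.0, 117.0)
side 59.0 (193.60003662109375, 202.20004272460938)
[ 0.70513866 -0.05316749  0.068     ] (array([ 0.70182979, -0.05274696,  0.07664184]), np.float64(0.0019714519513061354))
[0.57323328 0.40907726 0.14445535]
```

Call:
servo_tool --pt "0.274 0.2325 0 0 0 0 -1" --pt "0.274 0.2325 0 0 0 0 -1" --pt "0.274 0.2325 0 0 0 0 -1" --pt "0.274 0.2325 0 0 0 0 -1" --pt "0.274 0.2325 0 0 0 0 -1" --pt "0.274 0.2325 -0.1 0 0 0 -1" --pt "0.274 0.2325 -0.2 0 0 0 -1" --pt "0.274 0.2325 -0.3 0 0 0 -1" --pt "0.274 0.2325 -0.4 0 0 0 -1" --pt "0.274 0.2325 -0.5 0 0 0 -1" --pt "0.274 0.2325 -0.55 0 0 0 -1" --pt "0.274 0.2325 -0.57 0 0 0 -1" --pt "0.274 0.2325 -0.57 0 0 0 -1" --pt "0.274 0.2325 -0.57 0 0 0 -1"

```text
t: 43.7
tcp_pos: [0.7054, -0.0528, 0.0957]
orientation: [0.001, 0.708, 0.707, 0.001]
force: [-1.0, -0.3, 0.6]
opening: 0.0
gripper_force: 0.0
```

```bash
python3 - <<'E'
from h import *
o=robot.observe();print(o['tcp_pos'],o['opening'],o['force'])
s=snap('side');np.save('s12.npy',s)
for A,r,k in blobs(s,'green')[:2]: print(A,r, cv2.boundingRect(k))
print(proj('side',[o['tcp_pos']]))
E
```

```text
[ 0.70541895 -0.05275674  0.0956669 ] 1.0598185837888629e-05 [-1.01550923 -0.2777125   0.64625656]
47.0 ((193.5, 203.0), (6.0, 9.0), 90.0) (189, 200, 10, 7)
[[191.49523698 197.30238131]]
```

Call:
servo_tool --pt "-0.006 0 -0.02 0 0 0 -1" --pt "-0.006 0 -0.04 0 0 0 -1" --pt "-0.006 0 -0.055 0 0 0 -1" --pt "-0.006 0 -0.07 0 0 0 -1" --pt "-0.006 0 -0.07 0 0 0 -1" --pt "-0.006 0 -0.07 0 0 0 -1"

```text
t: 44.35
tcp_pos: [0.7033, -0.0515, 0.0753]
orientation: [0.002, 0.707, 0.707, 0.0]
force: [-15.3, 0.1, 41.2]
opening: 0.0
gripper_force: 20.6
```

Call:
servo_tool --pt "0 0 0.018 0 0 0 -1" --pt "0 0 0.018 0 0 0 -1" --pt "0 0 0.018 0 0 0 -1"

```text
t: 44.65
tcp_pos: [0.7034, -0.0515, 0.0759]
orientation: [0.001, 0.707, 0.707, 0.001]
force: [-3.1, -0.8, 14.4]
opening: -0.0003
gripper_force: 6.9
```

Call:
servo_tool --pt "0 0 0.008 0 0 0 -1" --pt "0 0 0.008 0 0 0 -1" --pt "0 0 0.008 0 0 0 -1"

```text
t: 44.95
tcp_pos: [0.7033, -0.0515, 0.0765]
orientation: [0.001, 0.707, 0.707, 0.001]
force: [2.7, -0.8, 3.5]
opening: -0.0002
gripper_force: 1.8
```

Call:
servo_tool --pt "0 0 0.01 0 0 0 -1" --pt "0 0 0.01 0 0 0 -1" --pt "0 0 0.01 0 0 0 -1"

```text
t: 45.25
tcp_pos: [0.7019, -0.0513, 0.0799]
orientation: [-0.0, 0.707, 0.707, -0.0]
force: [1.8, 0.4, 2.0]
opening: 0.0
gripper_force: 1.2
```

The force profile shows the spring zone from about 0.083 to 0.076 and then a hard stop, so the button went fully down. I'll retreat and do a final numeric check.

Call:
servo_tool --pt "0 0 0.1 0 0 0 -1" --pt "0 0 0.2 0 0 0 -1" --pt "0 0 0.4 0 0 0 -1" --pt "0 0 0.5 0 0 0 -1" --pt "-0.5 -0.4 0.6 0 0 0 -1" --pt "-0.5 -0.4 0.6 0 0 0 -1" --pt "-0.5 -0.4 0.6 0 0 0 -1" --pt "-0.5 -0.4 0.6 0 0 0 -1" --pt "-0.5 -0.4 0.6 0 0 0 -1" --pt "-0.5 -0.4 0.6 0 0 0 -1" --pt "-0.5 -0.4 0.6 0 0 0 -1"

```text
t: 46.35
tcp_pos: [0.4997, -0.2132, 0.3199]
orientation: [-0.001, 0.709, 0.705, -0.001]
force: [0.3, -0.2, 0.2]
opening: 0.0003
gripper_force: 0.0
```

```bash
python3 - <<'E'
from h import *
t=snap('top');s=snap('side')
u,v,e=ringpix(t,(225,140,265,180),0);print('sample',onz('top',u,v,.073),e)
lampstate(t,s);screenpix(t,s)
for n,im,old in(('top',t,np.load('t11.npy')),('side',s,np.load('s11.npy'))):
    d=(cv2.absdiff(im,old).max(2)>60).astype(np.uint8);print(n,[cv2.boundingRect(k) for k in cv2.findContours(d,0,1)[0] if cv2.contourArea(k)>25])
m=cv2.inRange(hsvof(s),(0,110,40),(8,255,200));print([cv2.boundingRect(k) for k in cv2.findContours(m,0,1)[0] if cv2.contourArea(k)>12])
print(robot.observe()['tcp_pos'],proj('side',[[.592,.032,.072]]))
E
```

```text
sample [0.58980591 0.02947651 0.073     ] (20.449596405029297, 21.314300537109375)
bail [0.61661198 0.27536614 0.23850521] [0.53468078 0.27578629 0.23903111] 0.0016759626170813357 0.0025587705624511917 [(np.float64(140.02940312475826), np.int64(138)), (np.float64(138.99999983125295), np.int64(173))] [(np.int64(198), np.float64(219.0142309797482)), (np.int64(230), np.float64(219.57471264367817))]
look deg -90.2938190601179Traceback (most recent call last):
  File "<stdin>", line 4, in <module>
  File "h.py", line 52, in screenpix
    y,x=np.where(m); p=np.c_[x,y]; print(n,'yellow',p[x.argmin()],p[x.argmax()],p[y.argmin()],p[y.argmax()],len(x))
                                                      ~~~~~~~~^^
ValueError: attempt to get argmin of an empty sequence
```

```bash
python3 -c "
from h import *
print(workorder.job_done())"
```

```text
the job is handed in; nothing more can be done
None
```

I handed the job in at about 46 s, and by my measurements every condition was met; no verdict came back. Both sleeves and the sample (red side up) are on the shaft, the lamp passes about 16 mm from it at about 19° nose-down, the screen is square and leans back about 30°, and the start button was pressed to its stop and released.

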